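Put the cooled tube block back on the shaker and lock it with the push-pull knob

TASK

The blue block of capped microtubes has cooled in its finned rest and goes back on the white block shaker. Pull the shaker's black push-pull knob out until it stays out in its detent (off, locking pin drawn back), lower the block gently and upright into the shaker's nest until it sits flat on the floor, then push the knob fully home so that the block is locked and the shaker is on. Keep the block upright all the way and leave the timer, the white-capped cup and the marker pen where they are.

Things in the scene. Friction and masses are not known exactly. Their poses are not given: they have to be found in the camera images.
- shaker: White block shaker on a grey base (28 mm high, 124 mm wide), fixed. Origin on the bench under the nest's middle; x to the back, away from the knob; y along the nest. Front housing x -50 to -22.5 mm, rear one 22.5 to 80 mm, both 92 mm wide in y, tops 86 mm high with a 6 mm chamfer to the nest. They stand higher than the block: in the nest it can be held only by its ends (+-y), which are open.
- nest (a point): Centre of the nest's floor, 28 mm above the bench, shaker's axes. The bay is 45 mm in x, between the housings, and 63 mm in y, between two end lips (6 mm high, 5 mm thick): clearance 2.5 mm a side in x, 3.5 mm in y. The seated block's origin lies here, block y along nest y, either way round.
- knob (a joint): Push-pull knob, slides along the shaker's -x. 0 = home (on; its 8 mm pin stands 8 mm into the nest and locks or bars the block), as at the start; 0.014 m = pulled out to the detent (off; pin clear, a red band shows on the stem). An over-centre spring holds both ends: about 7 N starts it either way, past the middle (7 mm) it snaps over, short of that it springs back.
- knob_grip (a point): Middle of the black ribbed knob (moves with it), a 26 mm disc 19 mm long, axis along the shaker's x, reaching 10 mm forward and 9 mm back of this point. Home, it is 78 mm in front of the nest's centre, 58 mm above the bench, 28 mm in front of the housing; a collar ends 7 mm behind the knob. Pinch it from above, fingers on its +-y sides.
- block: Blue aluminium block with six capped microtubes (caps 3 mm proud, fixed), 40 (x) x 56 (y) x 50 mm, about 0.3 kg. Origin at the centre of its underside, z up; same after a half turn. Grooves for the pin, 12 mm high, 10 mm deep, along both long sides, 24 to 36 mm up. In the rest only the long sides (+-x) are free, in the nest only the ends (+-y): set it down on open bench and take it the other way.
- rest: Finned aluminium cooling rest, fixed, base 72 x 112 x 7 mm. Origin on the bench under its middle. Finned cheeks up to 62 mm high at y = +-30 to +-51 mm, 2 mm off the block's ends; the x sides are open. The block starts between them on the base, 7 mm above the bench, its axes along the rest's. The bench between rest and shaker, and in front of that gap, is empty.
- timer: White bench timer, 68 x 64 x 22 mm, loose, origin under its centre; a bystander.
- white_cup: Clear specimen cup with a white cap, 56 mm across and 60 mm high, loose, origin under its centre; a bystander.
- pen: White and red marker pen lying on the bench, 17 x 135 x 16 mm, loose, long axis y; a bystander.
There are look-alikes about, which are no part of the job. There is more than one size of the block; the one meant has the size given above.

How it is judged:
By the outcome, as a careful person would: the job done as asked, in the order asked, and still so for the second after the job is handed in, with the robot touching nothing.
It also fails if it takes over 72 s, if anything falls off the work surface, if the arm or the gripper's body presses on something with over 40 N, if the wrist force passes 120 N, or if a joint passes its speed limit or range.

ROBOT

A 6-joint arm with a two-finger parallel gripper is mounted at the origin on a cart in front of the work surface, level with it; the furniture and walls round the work are solid. World frame = base frame: x ahead of the robot, y to its left, z up, the work surface at z = 0. Lengths are in mm, angles in degrees, forces in N, time in s.
With the tool pointing down it reaches from about 350 to 850 mm from the base axis. Payload 8.1 kg.
Tool frame: the origin (TCP) lies at the very end of the fingers, on their centre line; the grasp point (between the pads) lies 19 mm behind it (r.grasp_offset is the distance from the TCP to the grasp point, in mm); z points along the fingers, y is the line along which they close (so a half turn about z gives the same grasp; the last joint's range is limited). The gripper opens to 85 mm and grips with 20 to 120 N. Pads are 22 mm wide; open, the fingers measure 114 mm over their backs; the gripper's body (76 mm by 85 mm) begins 54 mm behind the grasp point. The pads swing forward as they close: fully open they stand 13 mm farther back than shut.
Start: joints at [-81.899, 7.471, 85.268, -0, 87.261, -4.893], TCP at [134.937, -584.634, 231.292] pointing down, gripper open.
Joint ranges: [-169.43, 169.43], [-51.17, 129.36], [1.28, 143.12], [-76.62, 256.62], [0, 156.53], [-152.29, 152.29]. Speed limits (degrees/s): [136.94, 136.94, 159.86, 180, 180, 180].

INTERFACE

Orientations are given as [roll, pitch, yaw] about the fixed x, y, z axes, in that order (R = Rz(yaw) Ry(pitch) Rx(roll)).
In Python, from bench import r gives the robot as it stands.
- The arm moves only by the tool carry_out, never from a script. Its argument "commands" is a list of rows, each an object with "jaw": the finger opening in m, from 0 to 0.0854; "translation": the shift along the tool's x, y, z in m, a list of three; "spin": the turn about the tool's z in rad. A call has exactly 8 rows; each row shifts and turns the commanded pose from where the row before left it, along the tool's axes as they then stand; what a row does not reach is not made up. A row lasts 1/12 s, in which the tool goes at most 41.7 mm and 7.16 degrees, less where a joint would pass 70% of its speed; a pose out of reach is approached as far as the arm can. A call is refused whole if a number of a shift passes 0.0417 or a number of a turn 0.125, either way. A call with a gripper value outside its range is refused whole. The fingers move at their own pace and stop on an object; "squeeze" is the grip in N (left out, the last holds). Time passes only in rows, so rows that do not move let the fingers close, or fill a call up. It gives the time, the measured TCP pose, the force, the opening and the grip force at its end, in the units of the state.
- r.sense(): the state, without advancing time (a new reading comes with each control period).
- r.snapshot(name): name is "scene" or "top"; returns a dict with "pixels" (480x640x3 uint8, blue, green, red), "K" (3x3 intrinsics, pixels), "extrinsics" (4x4, takes a point from camera to world coordinates). Camera axes: x right, y down, z forward; pixel columns grow to the right and rows downward; lengths in mm; the calibration is good to about 2 mm. A picture is of the moment at which its call begins. There is no depth.
- r.hand_in(): hands the job in; it is judged then, once.
Trained networks look in a picture, given as the dict that the camera call returned (one of the last four; its "shot" number tells which), for a name from the list of things; names that differ only in an ending like _2 or _b are one class to them, and where a whole thing is asked for, a point or a joint stands for the part that bears it (a point fixed in the world has none). Each returns a list of dicts, best first, with "score" (0 to 1); they miss things now and then, are a little off and sometimes report something else, mostly with a low value. They report only what shows in the picture. A call takes as long as a camera call. They do not tell look-alikes from the thing itself.
- r.spot_in(picture, target): "xy" ([column, row] in pixels, amid what is visible of it).
- r.regions_of(picture, target): "pixels" (480x640 bool, what is visible of it) and "xy" ([column, row] in pixels, amid what is visible of it).
- r.landmark_of(picture, target): "xy" ([column, row] in pixels: a listed point, or the origin of a listed thing).
The state is a dict: "time": time; "joint_pos": joint angles; "qd": joint speeds; "joint_efforts": joint torques, N m; "tool_pos": TCP position; "tcp_rot": TCP orientation; "ft_force": force on the tool from outside, world axes, zero at the start; "wrist_torque": the same for the moment, N m; "finger_gap": finger opening in mm; "grip_force": force on a finger pad.
Only numpy, scipy, OpenCV 4.12 (cv2) and the standard library are available. Lean on these libraries where they do the work, as an engineer would, in place of code of your own. Each camera call takes 0.05 s, during which the arm holds its last target. There are 200 camera calls.

## Working session

There is one attempt and no reset: what is moved stays moved. The work goes in short steps, Python scripts to look and compute and a tool call to move; the robot and the scene stay as the last step left them, time stands still between calls to the robot, and variables do not carry over. Pictures are saved under pics/ and viewed, at most 14 in all, crops included, and the job is handed in when it is done.

Besides the shell and the picture viewer there is one more tool, called after ">>>" as name(argument=value, ...) on one line, values as JSON. carry_out: Moves the arm, as the interface text tells. Its arguments: {"type":"object","properties":{"commands":{"type":"array","items":{"type":"object","properties":{"jaw":{"type":"number"},"translation":{"type":"array","items":{"type":"number"}},"spin":{"type":"number"}}}},"squeeze":{"type":"number"}},"required":["commands"]}

```bash
ls; mkdir -p pics; python3 - <<'E'
from bench import r
import cv2,pickle
S=r.sense();print(S['tool_pos'],S['tcp_rot'],S['ft_force'],S['finger_gap'])
d={}
for n in("scene","top"):
    p=r.snapshot(n);d[n]=p;cv2.imwrite(f'pics/{n}0.png',p['pixels']);print(n,p['K'].tolist(),p['extrinsics'].round(3).tolist())
    for t in["shaker","block","rest","timer","white_cup","pen"]:
        print(t,[(round(a['score'],2),[round(float(v),1) for v in a['xy']]) for a in r.landmark_of(p,t)])
    for t in["nest","knob_grip"]:
        print(t,[(round(a['score'],2),[round(float(v),1) for v in a['xy']]) for a in r.landmark_of(p,t)])
pickle.dump(d,open('d0.pkl','wb'))
E
```

```text
pics
[ 134.86443102 -584.08004699  230.2471186 ] [-1.79895589e+02 -9.04358488e-03  1.29952891e+01] [-0.2326258   0.05560229  0.13119717] 85.41296059749138
scene [[590.0924644495783, 0.0, 314.9083171579431], [0.0, 590.0924644495783, 236.79547692444964], [0.0, 0.0, 1.0]] [[-0.677, -0.457, 0.578, -144.977], [-0.736, 0.444, -0.511, 533.623], [-0.023, -0.771, -0.636, 820.807], [0.0, 0.0, 0.0, 1.0]]
shaker [(0.77, [223.4, 316.9])]
block [(0.89, [385.1, 266.7]), (0.81, [341.8, 242.9]), (0.75, [365.9, 207.0])]
rest [(0.57, [338.9, 244.2])]
timer [(0.71, [253.4, 243.9]), (0.68, [391.3, 179.5])]
white_cup [(0.79, [391.3, 181.8])]
pen []
nest [(0.69, [222.0, 306.4])]
knob_grip [(0.77, [253.9, 316.0])]
top [[569.7826418374049, 0.0, 321.97179406559457], [0.0, 569.7826418374049, 238.81252829033897], [0.0, 0.0, 1.0]] [[-0.019, -0.997, 0.08, 452.579], [-1.0, 0.017, -0.024, -70.111], [0.022, -0.081, -0.996, 1177.671], [0.0, 0.0, 0.0, 1.0]]
shaker [(0.73, [197.6, 242.0])]
block [(0.79, [413.3, 218.3]), (0.77, [347.3, 236.3]), (0.53, [360.6, 293.7])]
rest []
timer [(0.61, [280.7, 179.1])]
white_cup [(0.66, [468.6, 201.8])]
pen [(0.86, [455.9, 314.2])]
nest [(0.71, [195.9, 243.2])]
knob_grip [(0.72, [458.5, 313.4]), (0.43, [204.0, 278.3])]
```

View pics/scene0.png

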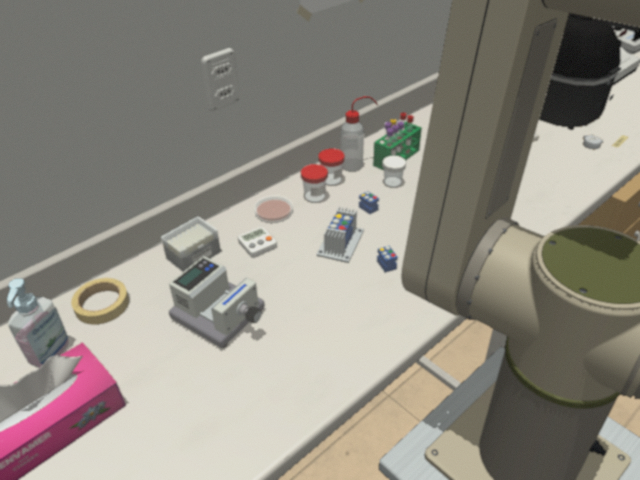

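View pics/top0.png

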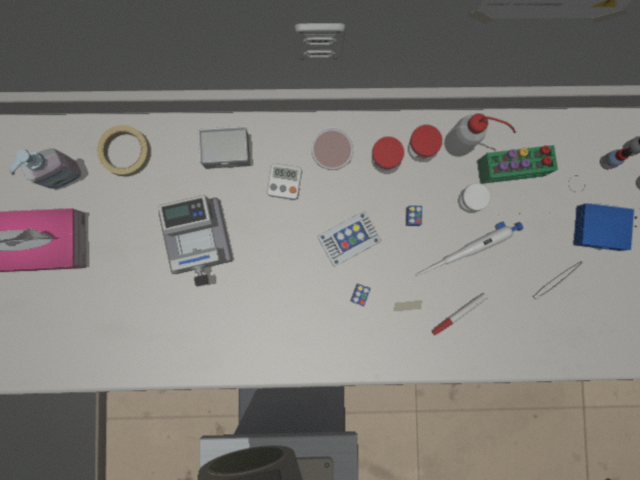

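Candidates for the block (top view): the one in the finned rest at (349,237), a small blue one at (414,215), a small blue one at (361,294). The description says full size, in the rest → (349,237). I'll check it and the shaker in a close crop.

```bash
python3 - <<'E'
import cv2,pickle,numpy as np
d=pickle.load(open('d0.pkl','rb'))
t=d['top']['pixels'];s=d['scene']['pixels']
f=lambda a:cv2.resize(a,(400,300),interpolation=cv2.INTER_CUBIC)
o=np.vstack([np.hstack([f(t[205:265,310:390]),f(t[187:289+3,140:280])]) ,np.hstack([f(s[197:272,300:400]),f(s[249:354,150:290])])])
cv2.imwrite('pics/c1.png',o)
E
```

```text
(no output)
```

View pics/c1.png

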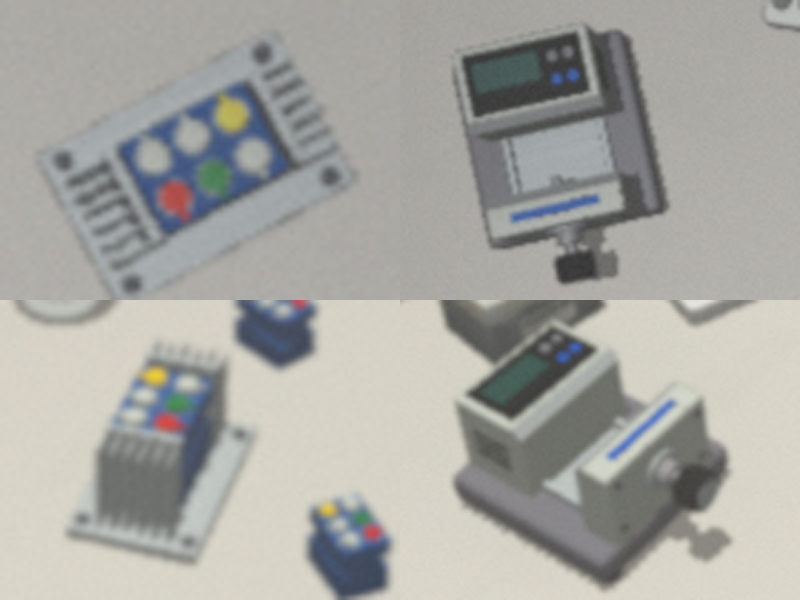

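The crop confirms it: the block in the rest (orig. top (349,237)) fills the 40x56 bay between the cheeks, and the other two are much smaller. The shaker's nest is at top (197,242), with the knob towards the robot at (204,280). Next I'll fit poses by aligning model edges in both views.

```bash
cat > fit.py <<'E'
import cv2,numpy as np,itertools
from scipy.optimize import minimize
from scipy.ndimage import map_coordinates
def proj(p,P):
    E=np.linalg.inv(p['extrinsics']);q=P@E[:3,:3].T+E[:3,3];q=q@p['K'].T;return q[:,:2]/q[:,2:]
def ray(p,uv,z):
    d=p['extrinsics'][:3,:3]@np.linalg.inv(p['K'])@[uv[0],uv[1],1];o=p['extrinsics'][:3,3];return (o+d*(z-o[2])/d[2])[:2]
def rect(x0,x1,y0,y1,z):
    c=[(x0,y0,z),(x1,y0,z),(x1,y1,z),(x0,y1,z)];return [(c[i],c[(i+1)%4]) for i in range(4)]
SH=rect(22.5,80,-46,46,86)+rect(-50,-28.5,-46,46,86)+[((-50,s*62,28),(80,s*62,28)) for s in(1,-1)]*0
SH=[e for e in SH]+[((-50,s*46,28),(-50,s*46,86)) for s in(1,-1)]
REST=rect(-36,36,-56,56,7)
BLK=rect(-20,20,-28,28,50)
def place(P,q,z=0):
    c,s=np.cos(q[2]),np.sin(q[2]);P=np.asarray(P,float)
    return np.c_[P[:,0]*c-P[:,1]*s+q[0],P[:,0]*s+P[:,1]*c+q[1],P[:,2]+z]
def score(p,G,edges,q,z=0):
    tot=0
    for a,b in edges:
        A=proj(p,place([a,b],q,z));n=A[1]-A[0];L=np.hypot(*n);n=np.array([-n[1],n[0]])/L
        t=np.linspace(.04,.96,25)[:,None];X=A[0]*(1-t)+A[1]*t
        g=[map_coordinates(G[k],[X[:,1],X[:,0]],order=1) for k in(0,1)]
        v=np.abs(g[0]*n[0]+g[1]*n[1]);tot+=np.minimum(v,60).mean()*L
    return tot
def grads(p,sig=.8):
    g=cv2.GaussianBlur(cv2.cvtColor(p['pixels'],cv2.COLOR_BGR2GRAY).astype(float),(0,0),sig)
    return cv2.Sobel(g,cv2.CV_64F,1,0,ksize=3)/4,cv2.Sobel(g,cv2.CV_64F,0,1,ksize=3)/4
def fit(ps,edges,q0,z=0,span=10,free=True):
    best=None
    for sig in(2,.8):
        G=[grads(p,sig) for p in ps]
        f=lambda v:-sum(score(p,g,edges,(v[0],v[1],v[2]/50),z) for p,g in zip(ps,G))
        if best is None:
            c=[(q0[0]+a,q0[1]+b,50*(q0[2]+w)) for a in np.arange(-span,span+1,2.5) for b in np.arange(-span,span+1,2.5) for w in np.radians([-6,-3,0,3,6])]
            best=min(c,key=f)
        best=minimize(f,best,method='Nelder-Mead',options=dict(initial_simplex=np.array(best)+np.array([[0,0,0],[2,0,0],[0,2,0],[0,0,2]]))).x
    return best[0],best[1],np.degrees(best[2]/50),-f(best)
E
python3 - <<'E'
import pickle,numpy as np
from fit import *
d=pickle.load(open('d0.pkl','rb'));t,s=d['top'],d['scene']
print('nest rays',ray(t,(195.9,243.2),28),ray(s,(222,306.4),28)); print('shk',ray(t,(197.6,242),0),ray(s,(223.4,316.9),0))
print('knob',ray(t,(204,278.3),58),ray(s,(253.9,316),58)); print('blk',ray(t,(347.3,236.3),7),ray(s,(341.8,242.9),7))
q=(*ray(t,(196,243),28),np.radians(13)); b=(*ray(t,(348,236.5),7),np.radians(27))
for n,ps in(('t',[t]),('s',[s]),('ts',[t,s])):
    print(n,'shaker',np.round(fit(ps,SH,q),2),'rest',np.round(fit(ps,REST,b),2),'blk',np.round(fit(ps,BLK,b,7),2) if n!='s' else '')
for nm,x in(('timer',(284,181)),('cup',(475,197)),('pen',(460,313))): print(nm,ray(t,x,10))
E
```

```text
nest rays [540.82678663 156.44755553] [545.39592794 157.92635695]
shk [545.39859937 158.47236477] [545.60233736 158.7707858 ]
knob [469.54757352 134.87360588] [461.33727742 145.22777878]
blk [ 551.36812755 -150.50555295] [ 538.36545759 -147.39513752]
t shaker [ 536.01  157.08   11.75 9547.07] rest [ 560.56 -145.08   28.41 2437.97] blk [ 548.6  -156.34   26.26 3336.47]
s shaker [ 536.71  161.87   11.11 7934.78] rest [ 540.09 -144.91   27.63 3033.39] blk 
ts shaker [5.357000e+02 1.604300e+02 1.248000e+01 1.606086e+04] rest [ 564.94 -152.03   27.87 4859.49] blk [ 549.14 -156.39   25.57 4883.42]
timer [668.22774097 -21.67122315]
cup [ 628.68776608 -418.24832672]
pen [ 389.73311609 -377.61316421]
```

```bash
cat > pick.py <<'E'
import numpy as np
from fit import *
from scipy.optimize import least_squares
def pose(views,q0):
    # views: list of (pic, pts3d, uv)
    f=lambda v:np.concatenate([(proj(p,place(P,(v[0],v[1],v[2]/50)))-uv).ravel() for p,P,uv in views])
    s=least_squares(f,(q0[0],q0[1],q0[2]*50),loss='soft_l1');return s.x[0],s.x[1],np.degrees(s.x[2]/50),f(s.x).round(1)
E
python3 - <<'E'
import pickle
from pick import *
d=pickle.load(open('d0.pkl','rb'));t,s=d['top'],d['scene']
A=np.array
def cr(x,ox,oy,x0,y0,k): x=A(x,float);return np.c_[(x[:,0]-ox+.5)/k-.5+x0,(x[:,1]-oy+.5)/k-.5+y0]
R3=A([(36,56,7),(36,-56,7),(-36,-56,7),(20,28,57),(20,-28,57),(-20,-28,57),(-20,28,57)])
Rt=(t,R3,cr([(40,152),(275,33),(357,180),(120,147),(247,78),(298,165),(165,245)],0,0,310,205,5))
Rs=(s,A([(36,56,7),(-36,56,7),(-36,-56,7)]),cr([(68,533),(195,563),(257,430)],0,300,300,197,4))
S3=A([(80,46,86),(80,-46,86),(22.5,-46,86),(22.5,46,86),(-50,46,86),(-50,-46,86)])
St=(t,S3,cr([(455,55),(585,25),(607,100),(475,130),(492,245),(625,208)],400,0,140,187,400/140))
S4=A([(80,46,86),(80,-46,86),(22.5,-46,86),(-28.5,-46,86),(-50,-46,86),(-28.5,46,86)])
Ss=(s,S4,cr([(457,402),(555,322),(620,350),(683,385),(703,400),(580,463)],400,300,150,249,400/140))
for n,v in(('rt',[Rt]),('rs',[Rs]),('r',[Rt,Rs]),('st',[St]),('ss',[Ss]),('s',[St,Ss])):
    print(n,*pose(v,(550,-150,.47) if n[0]=='r' else (540,158,.2)))
Q={'r':(550,-152,np.radians(27)),'s':(540,158,np.radians(12.5))}
qr=pose([Rt,Rs],(550,-150,.47));qs=pose([St,Ss],(540,158,.2))
ims=[]
for p,boxes in((t,((318,208),(155,192))),(s,((308,200),(165,255)))):
  for (x0,y0),q,E in zip(boxes,(qr,qs),(None,None)):
    W,H,k=(72,54,400/72) if q is qr else (112,84,400/112)
    im=cv2.resize(p['pixels'][y0:y0+H,x0:x0+W],(400,300),interpolation=cv2.INTER_CUBIC)
    ed=REST+rect(-20,20,-28,28,57) if q is qr else SH
    for a,b in ed:
        U=((proj(p,place([a,b],(q[0],q[1],np.radians(q[2]))))-[x0,y0]+.5)*k).astype(int)
        cv2.line(im,tuple(map(int,U[0])),tuple(map(int,U[1])),(0,0,255),1)
    ims.append(im)
cv2.imwrite('pics/c2.png',np.vstack([np.hstack(ims[:2]),np.hstack(ims[2:])]))
E
```

```text
rt 547.3895118085247 -154.5133626960509 26.958732532443086 [-0.5  0.5  0.2 -0.9  0.4  0.3  0.2 -0.2 -0.3  0.4 -0.9  0.8  0.8 -1.9]
rs 542.6982658637703 -147.82240925313215 27.836403312471443 [-0.7 -0.   0.6 -0.4  0.   0.4]
r 547.0818790880752 -153.82664012161717 26.823334199843167 [-0.8  0.6 -0.  -0.7  0.   0.5 -0.1 -0.1 -0.6  0.6 -1.3  1.   0.4 -1.8
 -0.3 -2.6  0.6 -2.6  0.8 -1.4]
st 542.5850698816399 155.188781413617 12.12386433283636 [-0.7 -0.9  0.8 -1.1 -0.5  1.6 -1.5  1.9  0.5 -1.4  1.3  0.6]
ss 538.6276203694676 160.90251978790818 11.804458123128729 [-1.  -0.5  0.3 -0.5  0.2  1.2 -0.9 -0.3  1.2 -0.9  0.1  3. ]
s 541.9825272056808 157.2727195507499 12.077280820014234 [-1.8 -0.6 -0.2 -0.8 -1.6  1.9 -2.6  2.2 -0.6 -1.1  0.2  0.9 -0.4 -2.2
  0.7 -2.2  0.6 -0.6 -0.5 -2.3  1.6 -3.   0.9  0.9]
```

View pics/c2.png

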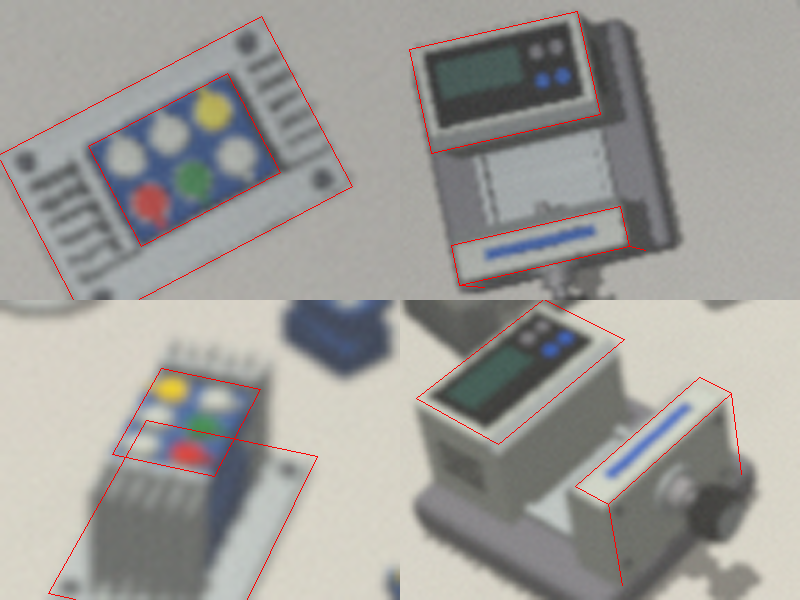

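Fits agree well per view. There is a consistent top-vs-scene calibration offset of about 4–6 mm, so I use the midpoint and correct by contact later. The rest/block is at about (545,-151, 27°) and the shaker at about (541,158, 12.1°). First move: to above the knob.

>>> carry_out(commands=[{"translation": [0.02,-0.026,0],"jaw": 0.06},{"translation": [0.02,-0.026,0],"jaw": 0.06},{"translation": [0.02,-0.026,0],"jaw": 0.06},{"translation": [0.02,-0.026,0],"jaw": 0.06},{"translation": [0.02,-0.026,0],"jaw": 0.06},{"translation": [0.02,-0.026,0],"jaw": 0.06},{"translation": [0.02,-0.026,0],"jaw": 0.06},{"translation": [0.02,-0.026,0],"jaw": 0.06}], squeeze=25)

```text
invalid input
```

>>> carry_out(commands=[{"translation": [0.02,-0.026,0],"jaw": 0.06},{"translation": [0.02,-0.026,0],"jaw": 0.06},{"translation": [0.02,-0.026,0],"jaw": 0.06},{"translation": [0.02,-0.026,0],"jaw": 0.06},{"translation": [0.02,-0.026,0],"jaw": 0.06},{"translation": [0.02,-0.026,0],"jaw": 0.06},{"translation": [0.02,-0.026,0],"jaw": 0.06},{"translation": [0.02,-0.026,0],"jaw": 0.06}])

```text
invalid input
```

>>> carry_out(commands=[{"translation": [0.02,-0.026,0],"jaw": 0.06},{"translation": [0.02,-0.026,0],"jaw": 0.06},{"translation": [0.02,-0.026,0],"jaw": 0.06},{"translation": [0.02,-0.026,0],"jaw": 0.06},{"translation": [0.02,-0.026,0],"jaw": 0.06},{"translation": [0.02,-0.026,0],"jaw": 0.06},{"translation": [0.02,-0.026,0],"jaw": 0.06},{"translation": [0,0,0],"spin": 0.016,"jaw": 0.06}])

```text
invalid input
```

>>> carry_out(commands=[{"translation": [0.02,-0.026,0],"spin": 0,"jaw": 0.06},{"translation": [0.02,-0.026,0],"spin": 0,"jaw": 0.06},{"translation": [0.02,-0.026,0],"spin": 0,"jaw": 0.06},{"translation": [0.02,-0.026,0],"spin": 0,"jaw": 0.06},{"translation": [0.02,-0.026,0],"spin": 0,"jaw": 0.06},{"translation": [0.02,-0.026,0],"spin": 0,"jaw": 0.06},{"translation": [0.02,-0.026,0],"spin": 0,"jaw": 0.06},{"translation": [0.02,-0.026,0],"spin": 0,"jaw": 0.06}], squeeze=25)

```text
time: 1.57
tool_pos: [244.4, -344.6, 231.4]
tcp_rot: [180.0, -0.0, 13.0]
ft_force: [1.7, 0.0, 0.7]
finger_gap: 60.1
grip_force: 0.0
```

>>> carry_out(commands=[{"translation": [0.02,-0.026,0],"spin": 0,"jaw": 0.06},{"translation": [0.02,-0.026,0],"spin": 0,"jaw": 0.06},{"translation": [0.02,-0.026,0],"spin": 0,"jaw": 0.06},{"translation": [0.02,-0.026,0],"spin": 0,"jaw": 0.06},{"translation": [0.02,-0.026,0],"spin": 0,"jaw": 0.06},{"translation": [0.02,-0.026,0],"spin": 0,"jaw": 0.06},{"translation": [0.02,-0.026,0],"spin": 0,"jaw": 0.06},{"translation": [0.02,-0.026,0],"spin": 0,"jaw": 0.06}])

```text
time: 2.23
tool_pos: [353.6, -105.8, 231.7]
tcp_rot: [180.0, -0.1, 13.0]
ft_force: [0.4, 0.2, -0.8]
finger_gap: 60.2
grip_force: 0.0
```

>>> carry_out(commands=[{"translation": [0.02,-0.026,0],"spin": 0,"jaw": 0.06},{"translation": [0.02,-0.026,0],"spin": 0,"jaw": 0.06},{"translation": [0.02,-0.026,0],"spin": 0,"jaw": 0.06},{"translation": [0.02,-0.026,0],"spin": 0,"jaw": 0.06},{"translation": [0.02,-0.026,0],"spin": 0,"jaw": 0.06},{"translation": [0.02,-0.026,0],"spin": 0,"jaw": 0.06},{"translation": [0.02,-0.026,0],"spin": 0,"jaw": 0.06},{"translation": [0,0,0],"spin": 0.016,"jaw": 0.06}])

```text
time: 2.9
tool_pos: [449.8, 105.9, 231.2]
tcp_rot: [-179.9, -0.1, 12.3]
ft_force: [-0.0, 0.4, 0.6]
finger_gap: 60.1
grip_force: 0.0
```

>>> carry_out(commands=[{"translation": [0.0104,-0.0162,0.0],"spin": 0,"jaw": 0.06},{"translation": [0.0104,-0.0162,0.0],"spin": 0,"jaw": 0.06},{"translation": [0,0,0.025],"spin": 0,"jaw": 0.06},{"translation": [0,0,0.025],"spin": 0,"jaw": 0.06},{"translation": [0,0,0.025],"spin": 0,"jaw": 0.06},{"translation": [0,0,0.025],"spin": 0,"jaw": 0.06},{"translation": [0,0,0.025],"spin": 0,"jaw": 0.06},{"translation": [0,0,0],"spin": 0,"jaw": 0.06}])

```text
time: 3.57
tool_pos: [458.5, 136.6, 101.0]
tcp_rot: [-180.0, 0.5, 12.1]
ft_force: [-0.8, -0.1, -0.5]
finger_gap: 60.2
grip_force: 0.0
```

```bash
python3 - <<'E'
from bench import r
from pick import *
S=r.sense();print(S['tool_pos'],S['tcp_rot'])
tp=S['tool_pos'];ya=np.radians(S['tcp_rot'][2])
ims=[]
for n,(x0,y0),(W,H) in(('scene',(200,230),(120,90)),('top',(150,200),(120,90))):
    p=r.snapshot(n);k=5 if 0 else 400/W
    im=cv2.resize(p['pixels'][y0:y0+H,x0:x0+W],(400,300),interpolation=cv2.INTER_CUBIC)
    for o in((0,0,0),(11,37,0),(-11,37,0),(11,-37,0),(-11,-37,0)):
        u=(proj(p,place([o],(tp[0],tp[1],ya),tp[2]))[0]-[x0,y0]+.5)*k
        cv2.circle(im,(int(u[0]),int(u[1])),3,(0,0,255),-1)
    ims.append(im)
cv2.imwrite('pics/c3.png',np.hstack(ims))
E
```

```text
[458.47206565 136.61896995 101.00855315] [-179.99037544    0.48607539   12.06491096]
```

View pics/c3.png

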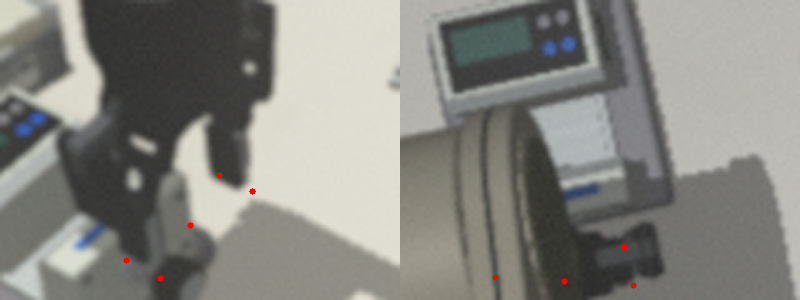

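Scene view: the fingers straddle the knob (crop (195,260)), open and well clear. Top view: the hand hides the knob. Descending with a small correction.

>>> carry_out(commands=[{"translation": [0.0057,-0.0039,0.0],"spin": 0,"jaw": 0.06},{"translation": [0,0,0.012],"spin": 0,"jaw": 0.06},{"translation": [0,0,0.012],"spin": 0,"jaw": 0.06},{"translation": [0,0,0.012],"spin": 0,"jaw": 0.06},{"translation": [0,0,0.012],"spin": 0,"jaw": 0.06},{"translation": [0,0,0.012],"spin": 0,"jaw": 0.06},{"translation": [0,0,0],"spin": 0,"jaw": 0.045},{"translation": [0,0,0],"spin": 0,"jaw": 0.034}], squeeze=20)

```text
time: 4.33
tool_pos: [465.8, 142.2, 44.8]
tcp_rot: [-180.0, 0.2, 12.1]
ft_force: [-0.5, 0.2, -0.6]
finger_gap: 36.6
grip_force: 0.0
```

>>> carry_out(commands=[{"translation": [0,0,0],"spin": 0,"jaw": 0.032},{"translation": [0,0,0],"spin": 0,"jaw": 0.031},{"translation": [0,0,0],"spin": 0,"jaw": 0.03},{"translation": [0,0,0],"spin": 0,"jaw": 0.029},{"translation": [0,0,0],"spin": 0,"jaw": 0.028},{"translation": [0,0,0],"spin": 0,"jaw": 0.028},{"translation": [0,0,0],"spin": 0,"jaw": 0.028},{"translation": [0,0,0],"spin": 0,"jaw": 0.028}])

```text
time: 5.0
tool_pos: [467.0, 142.5, 46.4]
tcp_rot: [180.0, -0.0, 12.1]
ft_force: [-0.1, 0.5, -0.8]
finger_gap: 27.6
grip_force: 0.0
```

>>> carry_out(commands=[{"translation": [-0.002,0,0.003],"spin": 0,"jaw": 0.028},{"translation": [-0.001,0,0.003],"spin": 0,"jaw": 0.028},{"translation": [0,0,0],"spin": 0,"jaw": 0.024},{"translation": [0,0,0],"spin": 0,"jaw": 0.022},{"translation": [0,0,0],"spin": 0,"jaw": 0.02},{"translation": [0,0,0],"spin": 0,"jaw": 0.02},{"translation": [0,0,0],"spin": 0,"jaw": 0.02},{"translation": [0,0,0],"spin": 0,"jaw": 0.02}], squeeze=40)

```text
time: 5.67
tool_pos: [463.5, 142.3, 39.8]
tcp_rot: [-180.0, 0.1, 12.1]
ft_force: [-0.4, 4.5, -3.2]
finger_gap: 24.7
grip_force: 39.4
```

>>> carry_out(commands=[{"translation": [-0.002,0,0],"spin": 0,"jaw": 0.02},{"translation": [-0.002,0,0],"spin": 0,"jaw": 0.02},{"translation": [-0.003,0,0],"spin": 0,"jaw": 0.02},{"translation": [-0.003,0,0],"spin": 0,"jaw": 0.02},{"translation": [-0.002,0,0],"spin": 0,"jaw": 0.02},{"translation": [-0.002,0,0],"spin": 0,"jaw": 0.02},{"translation": [-0.0015,0,0],"spin": 0,"jaw": 0.02},{"translation": [0,0,0],"spin": 0,"jaw": 0.02}])

```text
time: 6.33
tool_pos: [449.7, 139.3, 39.9]
tcp_rot: [-180.0, -0.2, 12.1]
ft_force: [8.3, 7.7, -13.0]
finger_gap: 24.4
grip_force: 40.5
```

>>> carry_out(commands=[{"translation": [0,0,0],"spin": 0,"jaw": 0.06},{"translation": [0,0,0],"spin": 0,"jaw": 0.06},{"translation": [0,0,0],"spin": 0,"jaw": 0.06},{"translation": [0,0,-0.03],"spin": 0,"jaw": 0.07},{"translation": [0,0,-0.04],"spin": 0,"jaw": 0.075},{"translation": [0,0,-0.04],"spin": 0,"jaw": 0.075},{"translation": [0,0.01,-0.02],"spin": 0.12,"jaw": 0.075},{"translation": [0,0.03,0],"spin": 0.12,"jaw": 0.075}])

```text
time: 7.0
tool_pos: [457.3, 101.0, 177.3]
tcp_rot: [-179.9, -0.6, -1.8]
ft_force: [1.2, -0.4, 0.0]
finger_gap: 75.2
grip_force: 0.0
```

>>> carry_out(commands=[{"translation": [0.012,0.0312,0],"spin": 0,"jaw": 0.075},{"translation": [0.012,0.0312,0],"spin": 0,"jaw": 0.075},{"translation": [0.012,0.0312,0],"spin": 0,"jaw": 0.075},{"translation": [0.012,0.0312,0],"spin": 0,"jaw": 0.075},{"translation": [0.012,0.0312,0],"spin": 0,"jaw": 0.075},{"translation": [0.012,0.0312,0],"spin": 0,"jaw": 0.075},{"translation": [0.012,0.0312,0],"spin": 0,"jaw": 0.075},{"translation": [0.012,0.0312,0],"spin": 0,"jaw": 0.075}])

```text
time: 7.67
tool_pos: [542.6, -155.3, 170.4]
tcp_rot: [180.0, 0.0, -1.7]
ft_force: [-0.2, 1.0, -0.2]
finger_gap: 75.0
grip_force: 0.0
```

>>> carry_out(commands=[{"translation": [0,0,0],"spin": 0.12,"jaw": 0.075},{"translation": [0,0,0],"spin": 0.12,"jaw": 0.075},{"translation": [0,0,0],"spin": 0.12,"jaw": 0.075},{"translation": [0,0,0],"spin": 0.12,"jaw": 0.075},{"translation": [0,0,0],"spin": 0.12,"jaw": 0.075},{"translation": [0,0,0],"spin": 0.12,"jaw": 0.075},{"translation": [0,0,0],"spin": 0.12,"jaw": 0.075},{"translation": [0,0,0],"spin": 0.12,"jaw": 0.075}])

```text
time: 8.33
tool_pos: [542.2, -153.6, 170.4]
tcp_rot: [180.0, -0.0, -57.0]
ft_force: [-0.3, -1.0, -0.3]
finger_gap: 74.9
grip_force: 0.0
```

```bash
cat > go.py <<'E'
from bench import r
import numpy as np,sys
def togo(x,y,z,yaw):
    S=r.sense();p=S['tool_pos'];w=S['tcp_rot'][2];a=np.radians(w);d=np.array([x,y,z])-p
    print('now',np.round(p,1),np.round(S['tcp_rot'],2),'F',np.round(S['ft_force'],1))
    print('tool mm',np.round([d[0]*np.cos(a)+d[1]*np.sin(a),d[0]*np.sin(a)-d[1]*np.cos(a),-d[2]],1),'spin rad',round(float(np.radians((w-yaw+180)%360-180)),4))
if __name__=='__main__': togo(*map(float,sys.argv[1:5]))
E
python3 go.py 545.3 -151.5 100 -63; python3 - <<'E'
from bench import r
from pick import *
p=r.snapshot('scene');b=p['pixels'];cv2.imwrite('pics/c4.png',cv2.resize(np.hstack([b[200:350,150:290],b[130:280,280:420]]),None,fx=2.8,fy=2.8,interpolation=cv2.INTER_CUBIC))
E
```

```text
now [ 542.2 -153.6  170.4] [ 1.7997e+02 -1.0000e-02 -5.7030e+01] F [-0.3 -1.  -0.3]
tool mm [-0.1 -3.7 70.4] spin rad 0.1042
```

View pics/c4.png

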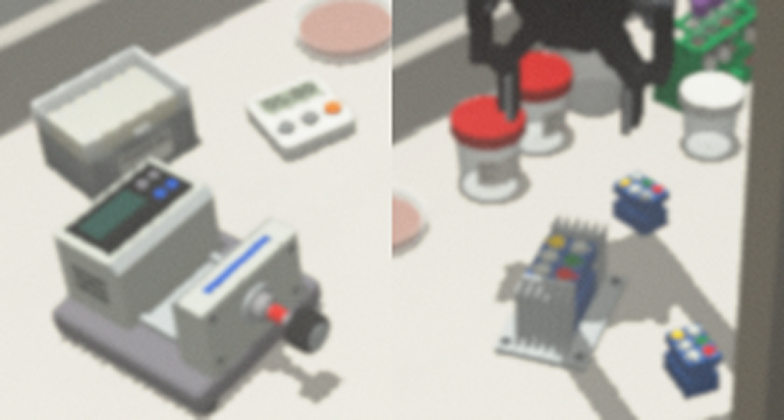

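The red band shows on the stem at crop (277,313), so the knob is out. Lowering onto the block.

>>> carry_out(commands=[{"translation": [0,-0.0037,0.015],"spin": 0.104,"jaw": 0.075},{"translation": [0,0,0.02],"spin": 0,"jaw": 0.075},{"translation": [0,0,0.02],"spin": 0,"jaw": 0.075},{"translation": [0,0,0.02],"spin": 0,"jaw": 0.075},{"translation": [0,0,0.02],"spin": 0,"jaw": 0.075},{"translation": [0,0,0.015],"spin": 0,"jaw": 0.075},{"translation": [0,0,0.015],"spin": 0,"jaw": 0.075},{"translation": [0,0,0],"spin": 0,"jaw": 0.075}])

```text
time: 9.05
tool_pos: [542.9, -150.6, 41.7]
tcp_rot: [179.8, 0.2, -62.5]
ft_force: [0.2, 0.5, -0.2]
finger_gap: 75.2
grip_force: 0.0
```

```bash
python3 go.py 545.3 -151.5 14 -63
```

```text
now [ 542.9 -150.6   41.7] [179.76   0.24 -62.48] F [ 0.2  0.5 -0.2]
tool mm [ 2.  -1.7 27.7] spin rad 0.0091
```

>>> carry_out(commands=[{"translation": [0.001,-0.001,0.009],"spin": 0.009,"jaw": 0.075},{"translation": [0,0,0.009],"spin": 0,"jaw": 0.075},{"translation": [0,0,0.008],"spin": 0,"jaw": 0.075},{"translation": [0,0,0],"spin": 0,"jaw": 0.06},{"translation": [0,0,0],"spin": 0,"jaw": 0.05},{"translation": [0,0,0],"spin": 0,"jaw": 0.046},{"translation": [0,0,0],"spin": 0,"jaw": 0.043},{"translation": [0,0,0],"spin": 0,"jaw": 0.043}], squeeze=20)

```text
time: 9.72
tool_pos: [547.4, -151.9, 20.0]
tcp_rot: [-180.0, -0.0, -63.1]
ft_force: [0.4, 0.1, 0.5]
finger_gap: 43.3
grip_force: 0.0
```

```bash
python3 go.py 545.3 -151.5 14 -63
```

```text
now [ 547.4 -151.9   20. ] [-1.7995e+02 -5.0000e-02 -6.3140e+01] F [0.4 0.1 0.5]
tool mm [-1.2  1.7  6. ] spin rad -0.0025
```

>>> carry_out(commands=[{"translation": [0,0,0.003],"spin": 0,"jaw": 0.043},{"translation": [0,0,0.003],"spin": 0,"jaw": 0.043},{"translation": [0,0,0],"spin": 0,"jaw": 0.04},{"translation": [0,0,0],"spin": 0,"jaw": 0.038},{"translation": [0,0,0],"spin": 0,"jaw": 0.036},{"translation": [0,0,0],"spin": 0,"jaw": 0.036},{"translation": [0,0,0],"spin": 0,"jaw": 0.036},{"translation": [0,0,0],"spin": 0,"jaw": 0.036}], squeeze=45)

```text
time: 10.38
tool_pos: [546.6, -151.6, 13.1]
tcp_rot: [180.0, 0.0, -63.2]
ft_force: [1.0, 0.4, -1.1]
finger_gap: 39.2
grip_force: 45.6
```

>>> carry_out(commands=[{"translation": [0,0,-0.003],"spin": 0,"jaw": 0.036},{"translation": [0,0,-0.007],"spin": 0,"jaw": 0.036},{"translation": [0,0,-0.011],"spin": 0,"jaw": 0.036},{"translation": [0,0,-0.013],"spin": 0,"jaw": 0.036},{"translation": [0,0,-0.014],"spin": 0,"jaw": 0.036},{"translation": [0,0,-0.014],"spin": 0,"jaw": 0.036},{"translation": [0,0,-0.012],"spin": 0,"jaw": 0.036},{"translation": [0,0,-0.006],"spin": 0,"jaw": 0.036}])

```text
time: 11.05
tool_pos: [548.3, -152.2, 96.7]
tcp_rot: [-179.8, -0.2, -63.2]
ft_force: [1.1, 0.9, -3.3]
finger_gap: 39.4
grip_force: 45.9
```

```bash
python3 go.py 505 0 93 -78
```

```text
now [ 548.3 -152.2   96.7] [-1.7985e+02 -1.6000e-01 -6.3150e+01] F [ 1.1  0.9 -3.3]
tool mm [-155.3  -30.1    3.7] spin rad 0.2592
```

>>> carry_out(commands=[{"translation": [-0.01,-0.002,0],"spin": 0,"jaw": 0.036},{"translation": [-0.02,-0.004,0],"spin": 0,"jaw": 0.036},{"translation": [-0.025,-0.005,0],"spin": 0,"jaw": 0.036},{"translation": [-0.025,-0.005,0],"spin": 0,"jaw": 0.036},{"translation": [-0.025,-0.005,0],"spin": 0,"jaw": 0.036},{"translation": [-0.025,-0.005,0],"spin": 0,"jaw": 0.036},{"translation": [-0.016,-0.003,0],"spin": 0,"jaw": 0.036},{"translation": [-0.009,-0.001,0],"spin": 0,"jaw": 0.036}])

```text
time: 11.72
tool_pos: [502.0, 2.7, 92.4]
tcp_rot: [179.9, 0.1, -63.1]
ft_force: [-0.3, -0.2, -3.5]
finger_gap: 39.6
grip_force: 46.0
```

>>> carry_out(commands=[{"translation": [0,0,0.006],"spin": 0.04,"jaw": 0.036},{"translation": [0,0,0.01],"spin": 0.07,"jaw": 0.036},{"translation": [0,0,0.012],"spin": 0.07,"jaw": 0.036},{"translation": [0,0,0.012],"spin": 0.05,"jaw": 0.036},{"translation": [0,0,0.012],"spin": 0.029,"jaw": 0.036},{"translation": [0,0,0.008],"spin": 0,"jaw": 0.036},{"translation": [0,0,0.004],"spin": 0,"jaw": 0.036},{"translation": [0,0,0],"spin": 0,"jaw": 0.036}])

```text
time: 12.38
tool_pos: [497.3, -30.6, 26.7]
tcp_rot: [-178.9, 2.7, -75.2]
ft_force: [-0.2, -0.6, -3.6]
finger_gap: 39.2
grip_force: 46.0
```

```bash
python3 go.py 505 0 7 -78;python3 - <<'E'
from bench import r
from pick import *
p=r.snapshot('scene');b=p['pixels'];cv2.imwrite('pics/c5.png',cv2.resize(b[200:350,220:420],None,fx=3,fy=3,interpolation=cv2.INTER_CUBIC))
E
```

```text
now [497.3 -30.6  26.7] [-178.86    2.75  -75.22] F [-0.2 -0.6 -3.6]
tool mm [-27.6 -15.3  19.7] spin rad 0.0485
```

View pics/c5.png

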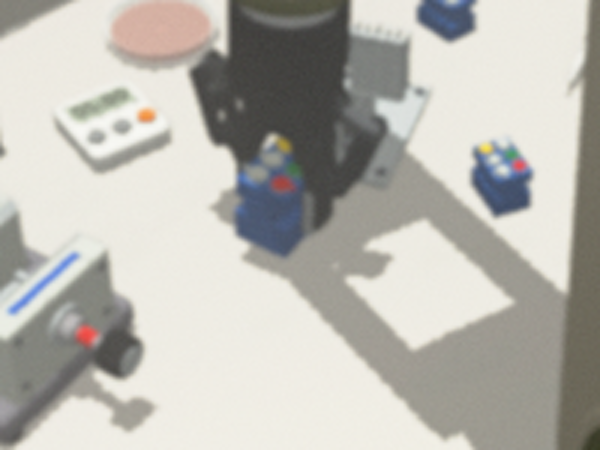

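The block is held upright, about 2.7° tilted. The arm drifted because joint 6 hit its range. I'll check the joints and spin back.

```bash
python3 -c "
from bench import r;import numpy as np
S=r.sense();print(np.round(S['joint_pos'],1),S['qd'])"
```

```text
[-11.6   3.5 112.1   3.3  64.6 152.2] [ 0.13459679 -0.81914889 -1.03310602 -0.01847382  0.36861123 -0.03979483]
```

>>> carry_out(commands=[{"translation": [0,0,-0.01],"spin": 0,"jaw": 0.036},{"translation": [0,0,-0.01],"spin": -0.06,"jaw": 0.036},{"translation": [0,0,0],"spin": -0.08,"jaw": 0.036},{"translation": [0,0,0],"spin": -0.08,"jaw": 0.036},{"translation": [0,0,0],"spin": -0.08,"jaw": 0.036},{"translation": [0,0,0],"spin": -0.08,"jaw": 0.036},{"translation": [0,0,0],"spin": -0.08,"jaw": 0.036},{"translation": [0,0,0],"spin": -0.04,"jaw": 0.036}])

```text
time: 13.1
tool_pos: [499.3, -31.9, 50.0]
tcp_rot: [-177.5, 1.6, -46.3]
ft_force: [-0.1, -0.0, -4.0]
finger_gap: 39.5
grip_force: 46.2
```

```bash
python3 -c "
from bench import r;import numpy as np
S=r.sense();print(np.round(S['joint_pos'],1),S['qd'])"; python3 go.py 505 0 7 -46
```

```text
[-11.7   1.5 111.5   3.2  67.  123.3] [ 5.21404054e-02 -2.03359694e-02  4.24494281e-02  1.22625659e-02
 -8.09023533e-02 -2.38200690e+01]
now [499.3 -31.9  50. ] [-177.51    1.62  -46.27] F [-0.1 -0.  -4. ]
tool mm [-19.1 -26.2  43. ] spin rad -0.0047
```

Joint 6 hit its limit, which left a 3° tilt in the commanded pose that tool-frame moves can't undo directly. I'll set the block down first, then straighten the empty hand.

>>> carry_out(commands=[{"translation": [-0.004,-0.006,0],"spin": 0,"jaw": 0.036},{"translation": [-0.006,-0.008,0],"spin": 0,"jaw": 0.036},{"translation": [-0.006,-0.008,0.005],"spin": 0,"jaw": 0.036},{"translation": [-0.003,-0.004,0.01],"spin": 0,"jaw": 0.036},{"translation": [0,0,0.009],"spin": 0,"jaw": 0.036},{"translation": [0,0,0.007],"spin": 0,"jaw": 0.036},{"translation": [0,0,0.003],"spin": 0,"jaw": 0.036},{"translation": [0,0,0],"spin": 0,"jaw": 0.036}])

```text
time: 13.77
tool_pos: [502.8, 1.3, 13.8]
tcp_rot: [-177.7, 1.9, -46.6]
ft_force: [-0.0, 0.2, -3.9]
finger_gap: 39.8
grip_force: 46.2
```

>>> carry_out(commands=[{"translation": [0,0,0.001],"spin": 0,"jaw": 0.036},{"translation": [0,0,0.001],"spin": 0,"jaw": 0.036},{"translation": [0,0,0.001],"spin": 0,"jaw": 0.036},{"translation": [0,0,0],"spin": 0,"jaw": 0.036},{"translation": [0,0,0],"spin": 0,"jaw": 0.036},{"translation": [0,0,0],"spin": 0,"jaw": 0.036},{"translation": [0,0,0],"spin": 0,"jaw": 0.036},{"translation": [0,0,0],"spin": 0,"jaw": 0.036}])

```text
time: 14.43
tool_pos: [504.4, 1.4, 12.9]
tcp_rot: [-177.6, 1.7, -46.6]
ft_force: [0.4, 0.9, -3.3]
finger_gap: 39.3
grip_force: 46.2
```

```bash
python3 go.py 505 0 8 -46
```

```text
now [504.4   1.4  12.9] [-177.59    1.75  -46.6 ] F [ 0.4  0.9 -3.3]
tool mm [1.4 0.5 4.9] spin rad -0.0104
```

>>> carry_out(commands=[{"translation": [0,0,0.001],"spin": 0,"jaw": 0.036},{"translation": [0,0,0.001],"spin": 0,"jaw": 0.036},{"translation": [0,0,0.001],"spin": 0,"jaw": 0.036},{"translation": [0,0,0.001],"spin": 0,"jaw": 0.036},{"translation": [0,0,0],"spin": 0,"jaw": 0.036},{"translation": [0,0,0],"spin": 0,"jaw": 0.036},{"translation": [0,0,0],"spin": 0,"jaw": 0.036},{"translation": [0,0,0],"spin": 0,"jaw": 0.036}])

```text
time: 15.1
tool_pos: [504.4, 1.6, 8.8]
tcp_rot: [-177.6, 1.8, -46.6]
ft_force: [-0.8, -0.1, -2.6]
finger_gap: 39.3
grip_force: 46.2
```

>>> carry_out(commands=[{"translation": [0,0,0.0005],"spin": 0,"jaw": 0.036},{"translation": [0,0,0.0005],"spin": 0,"jaw": 0.036},{"translation": [0,0,0.0005],"spin": 0,"jaw": 0.036},{"translation": [0,0,0.0005],"spin": 0,"jaw": 0.036},{"translation": [0,0,0],"spin": 0,"jaw": 0.04},{"translation": [0,0,0],"spin": 0,"jaw": 0.042},{"translation": [0,0,0],"spin": 0,"jaw": 0.046},{"translation": [0,0,0],"spin": 0,"jaw": 0.055}], squeeze=20)

```text
time: 15.77
tool_pos: [504.7, 1.6, 7.0]
tcp_rot: [-177.6, 1.7, -46.6]
ft_force: [-0.1, -0.5, 0.6]
finger_gap: 54.8
grip_force: 0.0
```

>>> carry_out(commands=[{"translation": [0,0,0],"spin": 0,"jaw": 0.075},{"translation": [0,0,0],"spin": 0,"jaw": 0.08},{"translation": [0,0,-0.01],"spin": 0,"jaw": 0.08},{"translation": [0,0,-0.02],"spin": 0,"jaw": 0.08},{"translation": [0,0,-0.03],"spin": 0,"jaw": 0.08},{"translation": [0,0,-0.04],"spin": 0,"jaw": 0.08},{"translation": [0,0,-0.04],"spin": 0,"jaw": 0.08},{"translation": [0,0,-0.03],"spin": -0.12,"jaw": 0.08}])

```text
time: 16.43
tool_pos: [503.4, -7.3, 180.9]
tcp_rot: [-177.3, 1.3, -39.9]
ft_force: [0.9, -1.1, 0.8]
finger_gap: 80.1
grip_force: 0.0
```

```bash
python3 - <<'E'
from bench import r;import numpy as np
S=r.sense();print(np.round(S['joint_pos'],1),np.round(S['tcp_rot'],2))
from scipy.spatial.transform import Rotation as R
print(R.from_euler('xyz',S['tcp_rot'],degrees=True).as_matrix()[:,2].round(4))
E
```

```text
[ -8.8  -6.6 104.7   3.   81.6 120.6] [-177.31    1.29  -39.86]
[ 0.0128  0.0505 -0.9986]
```

```bash
python3 go.py 450 -215 181 -40; python3 - <<'E'
from bench import r
from pick import *
t,s=r.snapshot('top'),r.snapshot('scene')
import pickle;pickle.dump((t,s),open('d1.pkl','wb'))
for p in(t,s): print([(round(a['score'],2),np.round(a['xy'],1)) for a in r.landmark_of(p,'block')])
a,b=[cv2.resize(im,(400,300),interpolation=cv2.INTER_CUBIC) for im in(t['pixels'][205:265,240:320],s['pixels'][230:305,250:350])]
cv2.imwrite('pics/c6.png',np.hstack([a,b]))
E
```

```text
now [503.4  -7.3 180.9] [-177.31    1.29  -39.86] F [ 0.9 -1.1  0.8]
tool mm [ 9.210e+01  1.937e+02 -1.000e-01] spin rad 0.0025
[(0.87, array([360.4, 292.1])), (0.76, array([413.3, 216.2])), (0.41, array([458.2, 315.7]))]
[(0.66, array([384.2, 264.4])), (0.66, array([367.5, 208.1])), (0.59, array([301.5, 293.1]))]
```

View pics/c6.png

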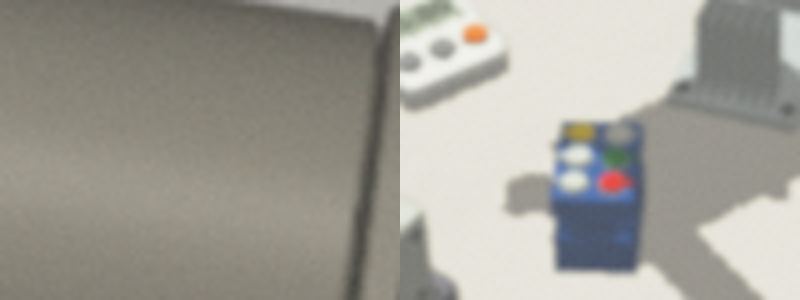

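The block stands flat on the bench (scene px ≈ (299,280)). Moving the hand aside to straighten it using joint 6's other limit.

>>> carry_out(commands=[{"translation": [0.0115,0.024,0],"spin": 0,"jaw": 0.08},{"translation": [0.0115,0.024,0],"spin": 0,"jaw": 0.08},{"translation": [0.0115,0.024,0],"spin": 0,"jaw": 0.08},{"translation": [0.0115,0.024,0],"spin": 0,"jaw": 0.08},{"translation": [0.0115,0.024,0],"spin": 0,"jaw": 0.08},{"translation": [0.0115,0.024,0],"spin": 0,"jaw": 0.08},{"translation": [0.0115,0.024,0],"spin": -0.12,"jaw": 0.08},{"translation": [0.0,0.026,0],"spin": -0.12,"jaw": 0.08}])

```text
time: 17.3
tool_pos: [442.1, -210.0, 163.7]
tcp_rot: [-177.1, 0.9, -25.8]
ft_force: [1.3, 0.5, 0.4]
finger_gap: 79.9
grip_force: 0.0
```

>>> carry_out(commands=[{"translation": [0,0,0],"spin": -0.125,"jaw": 0.08},{"translation": [0,0,0],"spin": -0.125,"jaw": 0.08},{"translation": [0,0,0],"spin": -0.125,"jaw": 0.08},{"translation": [0,0,0],"spin": -0.125,"jaw": 0.08},{"translation": [0,0,0],"spin": -0.125,"jaw": 0.08},{"translation": [0,0,0],"spin": -0.125,"jaw": 0.08},{"translation": [0,0,0],"spin": -0.125,"jaw": 0.08},{"translation": [0,0,0],"spin": -0.125,"jaw": 0.08}])

```text
time: 17.97
tool_pos: [441.9, -208.4, 163.5]
tcp_rot: [-177.6, -1.9, 31.5]
ft_force: [-0.5, 0.2, -0.4]
finger_gap: 80.0
grip_force: 0.0
```

>>> carry_out(commands=[{"translation": [0,0,0],"spin": -0.125,"jaw": 0.08},{"translation": [0,0,0],"spin": -0.125,"jaw": 0.08},{"translation": [0,0,0],"spin": -0.125,"jaw": 0.08},{"translation": [0,0,0],"spin": -0.125,"jaw": 0.08},{"translation": [0,0,0],"spin": -0.125,"jaw": 0.08},{"translation": [0,0,0],"spin": -0.125,"jaw": 0.08},{"translation": [0,0,0],"spin": -0.125,"jaw": 0.08},{"translation": [0,0,0],"spin": -0.125,"jaw": 0.08}])

```text
time: 18.63
tool_pos: [441.9, -208.4, 163.6]
tcp_rot: [179.7, -3.0, 88.9]
ft_force: [-0.2, 0.2, -0.9]
finger_gap: 80.2
grip_force: 0.0
```

>>> carry_out(commands=[{"translation": [0,0,0],"spin": -0.125,"jaw": 0.08},{"translation": [0,0,0],"spin": -0.125,"jaw": 0.08},{"translation": [0,0,0],"spin": -0.125,"jaw": 0.08},{"translation": [0,0,0],"spin": -0.125,"jaw": 0.08},{"translation": [0,0,0],"spin": -0.125,"jaw": 0.08},{"translation": [0,0,0],"spin": -0.125,"jaw": 0.08},{"translation": [0,0,0],"spin": -0.125,"jaw": 0.08},{"translation": [0,0,0],"spin": -0.125,"jaw": 0.08}])

```text
time: 19.3
tool_pos: [441.9, -208.3, 163.5]
tcp_rot: [177.3, -1.4, 146.2]
ft_force: [-0.4, -0.6, -0.2]
finger_gap: 80.0
grip_force: 0.0
```

```bash
cat > st.py <<'E'
from bench import r;import numpy as np
from scipy.spatial.transform import Rotation as R
S=r.sense();print('J',np.round(S['joint_pos'],1),'p',np.round(S['tool_pos'],1),'rpy',np.round(S['tcp_rot'],2),'axis deg',np.degrees(R.from_euler('xyz',S['tcp_rot'],degrees=True).as_matrix()[:2,2]).round(2))
E
python3 st.py
```

```text
J [-33.3  -6.5 106.5   2.8  81.4 -89.9] p [ 441.9 -208.3  163.5] rpy [177.27  -1.4  146.2 ] axis deg [0.35 3.04]
```

>>> carry_out(commands=[{"translation": [0,0,0],"spin": -0.125,"jaw": 0.08},{"translation": [0,0,0],"spin": -0.125,"jaw": 0.08},{"translation": [0,0,0],"spin": -0.125,"jaw": 0.08},{"translation": [0,0,0],"spin": -0.125,"jaw": 0.08},{"translation": [0,0,0],"spin": -0.125,"jaw": 0.08},{"translation": [0,0,0],"spin": -0.125,"jaw": 0.08},{"translation": [0,0,0],"spin": -0.125,"jaw": 0.08},{"translation": [0,0,0],"spin": -0.125,"jaw": 0.08}])

```text
time: 19.97
tool_pos: [441.9, -208.4, 163.6]
tcp_rot: [177.4, 1.5, -156.6]
ft_force: [0.2, 0.7, -0.2]
finger_gap: 80.1
grip_force: 0.0
```

>>> carry_out(commands=[{"translation": [0,0,0],"spin": -0.06,"jaw": 0.08},{"translation": [0,0,0],"spin": -0.06,"jaw": 0.08},{"translation": [0,0,0],"spin": -0.06,"jaw": 0.08},{"translation": [0,0,0],"spin": 0,"jaw": 0.08},{"translation": [0,0,0],"spin": 0,"jaw": 0.08},{"translation": [0,0,0],"spin": 0,"jaw": 0.08},{"translation": [0,0,0],"spin": 0,"jaw": 0.08},{"translation": [0,0,0],"spin": 0,"jaw": 0.08}])

```text
time: 20.63
tool_pos: [452.6, -192.7, 165.8]
tcp_rot: [178.4, 0.8, -148.2]
ft_force: [0.5, -0.4, -0.7]
finger_gap: 80.0
grip_force: 0.0
```

```bash
python3 st.py
```

```text
J [ -30.1   -6.2  106.     1.5   81.3 -152.2] p [ 452.6 -192.7  165.8] rpy [ 178.4     0.8  -148.15] axis deg [-0.16  1.79]
```

```bash
python3 go.py 480 -10 170 -148
```

```text
now [ 452.6 -192.7  165.8] [ 178.4     0.8  -148.15] F [ 0.5 -0.4 -0.7]
tool mm [-119.6  140.8   -4.2] spin rad -0.0026
```

>>> carry_out(commands=[{"translation": [-0.017,0.02,-0.001],"spin": 0,"jaw": 0.08},{"translation": [-0.017,0.02,-0.001],"spin": 0,"jaw": 0.08},{"translation": [-0.017,0.02,-0.001],"spin": 0,"jaw": 0.08},{"translation": [-0.017,0.02,-0.001],"spin": 0,"jaw": 0.08},{"translation": [-0.017,0.02,0],"spin": 0,"jaw": 0.08},{"translation": [-0.017,0.02,0],"spin": 0,"jaw": 0.08},{"translation": [-0.017,0.02,0],"spin": 0,"jaw": 0.08},{"translation": [0,0,0],"spin": -0.1,"jaw": 0.08}])

```text
time: 21.3
tool_pos: [480.4, -7.4, 176.0]
tcp_rot: [178.5, 1.1, -142.4]
ft_force: [-0.0, -0.3, 0.6]
finger_gap: 80.1
grip_force: 0.0
```

>>> carry_out(commands=[{"translation": [0,0,0],"spin": -0.1,"jaw": 0.08},{"translation": [0,0,0],"spin": -0.1,"jaw": 0.08},{"translation": [0,0,0],"spin": -0.1,"jaw": 0.08},{"translation": [0,0,0],"spin": -0.06,"jaw": 0.08},{"translation": [0,0,0],"spin": -0.04,"jaw": 0.08},{"translation": [0,0,0],"spin": 0,"jaw": 0.08},{"translation": [0,0,0],"spin": 0,"jaw": 0.08},{"translation": [0,0,0],"spin": 0,"jaw": 0.08}])

```text
time: 21.97
tool_pos: [482.6, 16.9, 175.9]
tcp_rot: [179.8, -0.3, -121.7]
ft_force: [-0.2, -1.0, 0.1]
finger_gap: 79.7
grip_force: 0.0
```

```bash
python3 st.py
```

```text
J [  -4.    -8.8  107.2   -0.2   81.8 -152.2] p [482.6  16.9 175.9] rpy [ 179.81   -0.27 -121.71] axis deg [-0.3  -0.13]
```

Tilt is down to 0.3°. Now I regrasp the block by its ends.

```bash
python3 go.py 504.4 1.9 70 -136.6
```

```text
now [482.6  16.9 175.9] [ 179.81   -0.27 -121.71] F [-0.2 -1.   0.1]
tool mm [  1.3 -26.4 105.9] spin rad 0.2599
```

>>> carry_out(commands=[{"translation": [0.0003,-0.0132,0],"spin": 0,"jaw": 0.08},{"translation": [0.001,-0.0132,0],"spin": 0,"jaw": 0.08},{"translation": [0,0,0],"spin": 0.1,"jaw": 0.08},{"translation": [0,0,0.02],"spin": 0.1,"jaw": 0.08},{"translation": [0,0,0.025],"spin": 0.06,"jaw": 0.08},{"translation": [0,0,0.025],"spin": 0,"jaw": 0.08},{"translation": [0,0,0.02],"spin": 0,"jaw": 0.08},{"translation": [0,0,0],"spin": 0,"jaw": 0.08}])

```text
time: 22.63
tool_pos: [500.8, 6.9, 81.1]
tcp_rot: [179.8, -0.9, -137.1]
ft_force: [-0.2, 0.0, -0.5]
finger_gap: 80.0
grip_force: 0.0
```

```bash
python3 go.py 504.4 1.9 12 -136.6; python3 st.py; python3 - <<'E'
from bench import r
from pick import *
p=r.snapshot('scene');cv2.imwrite('pics/c7.png',cv2.resize(p['pixels'][220:320,240:373],(798,600),interpolation=cv2.INTER_CUBIC))
E
```

```text
now [500.8   6.9  81.1] [ 179.84   -0.92 -137.13] F [-0.2  0.  -0.5]
tool mm [ 0.7 -6.1 69.1] spin rad -0.0092
J [  -4.7    0.2  109.1   -0.6   71.4 -137.3] p [500.8   6.9  81.1] rpy [ 179.84   -0.92 -137.13] axis deg [-0.78 -0.51]
```

View pics/c7.png

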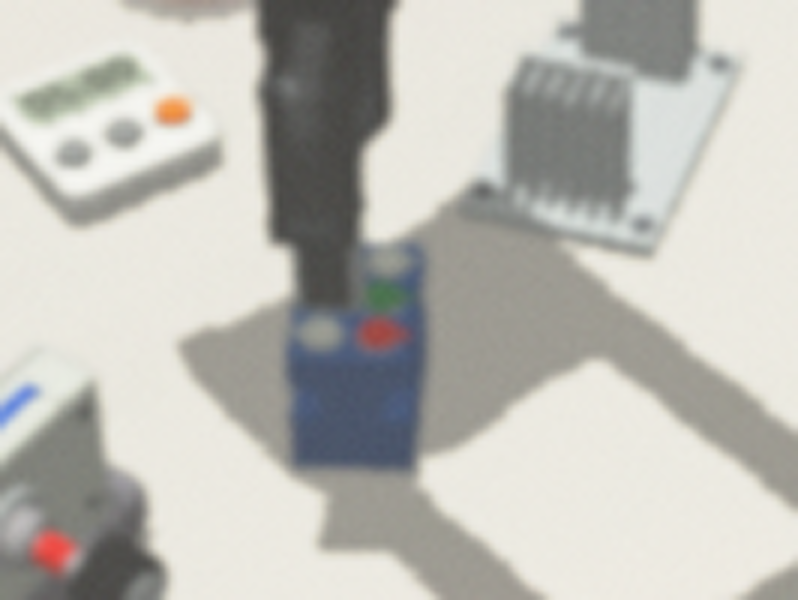

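```bash
python3 - <<'E'
from bench import r
from pick import *
S=r.sense();p=r.snapshot('scene');tp=S['tool_pos'];a=np.radians(S['tcp_rot'][2])
k=6;o=np.array([240,220])
for z in (0,10): 
  for y in (40,-40): print('tip',z,y,((proj(p,place([(11,y,0),(-11,y,0)],(tp[0],tp[1],a),tp[2]+z))-o+.5)*k).round().tolist())
P=np.array([(-20,28,0),(20,28,0),(-20,28,50),(20,28,50),(-20,-28,50)],float)
# near end is +y for yaw 43
for q in((504.4,1.9,np.radians(43.4)),):
  print(((proj(p,place(P,q))-o+.5)*k).round().tolist())
uv=np.array([(415,468),(293,468),(425,308),(288,308),(425,243)])/k-.5+o
print(pose([(p,P,uv)],(504,2,.757)))
E
```

```text
tip 0 40 [[393.0, 147.0], [325.0, 145.0]]
tip 0 -40 [[369.0, 317.0], [297.0, 314.0]]
tip 10 40 [[392.0, 124.0], [324.0, 121.0]]
tip 10 -40 [[368.0, 292.0], [296.0, 290.0]]
[[418.0, 470.0], [295.0, 466.0], [413.0, 358.0], [287.0, 354.0], [426.0, 240.0]]
(np.float64(506.0479639309089), np.float64(0.42392878349407703), np.float64(43.83838428389447), array([ 0.6, -0.5,  0.4, -1.1, -1.9,  7.5, -0.1,  6.9,  0.1, -1.4]))
```

The crop shows the block flat, near face at crop (355,400). Its fitted corners match the expected pose within about 1 mm, and the near finger is on its axis. Descending.

>>> carry_out(commands=[{"translation": [0.0007,-0.004,0],"spin": -0.009,"jaw": 0.08},{"translation": [0,0,0.01],"spin": 0,"jaw": 0.08},{"translation": [0,0,0.014],"spin": 0,"jaw": 0.08},{"translation": [0,0,0.014],"spin": 0,"jaw": 0.08},{"translation": [0,0,0.012],"spin": 0,"jaw": 0.08},{"translation": [0,0,0.006],"spin": 0,"jaw": 0.08},{"translation": [0,0,0],"spin": 0,"jaw": 0.08},{"translation": [0,0,0],"spin": 0,"jaw": 0.08}])

```text
time: 23.4
tool_pos: [506.3, 3.6, 30.0]
tcp_rot: [-179.8, -0.6, -136.5]
ft_force: [0.6, -0.2, 0.2]
finger_gap: 79.7
grip_force: 0.0
```

```bash
python3 go.py 504.4 1.9 12 -136.6; python3 st.py
```

```text
now [506.3   3.6  30. ] [-179.84   -0.62 -136.51] F [ 0.6 -0.2  0.2]
tool mm [ 2.6  0.1 18. ] spin rad 0.0015
J [  -5.     4.9  110.3   -0.6   65.1 -138.2] p [506.3   3.6  30. ] rpy [-179.84   -0.62 -136.51] axis deg [-0.34 -0.55]
```

>>> carry_out(commands=[{"translation": [0.0025,0,0.006],"spin": 0,"jaw": 0.08},{"translation": [0,0,0.007],"spin": 0,"jaw": 0.08},{"translation": [0,0,0.005],"spin": 0,"jaw": 0.075},{"translation": [0,0,0],"spin": 0,"jaw": 0.065},{"translation": [0,0,0],"spin": 0,"jaw": 0.062},{"translation": [0,0,0],"spin": 0,"jaw": 0.06},{"translation": [0,0,0],"spin": 0,"jaw": 0.06},{"translation": [0,0,0],"spin": 0,"jaw": 0.06}], squeeze=20)

```text
time: 24.07
tool_pos: [504.7, 1.7, 12.2]
tcp_rot: [-179.8, -0.6, -136.5]
ft_force: [-0.4, 0.6, 0.1]
finger_gap: 60.2
grip_force: 0.0
```

```bash
python3 go.py 504.4 1.9 12 -136.6; python3 st.py
```

```text
now [504.7   1.7  12.2] [-179.8    -0.6  -136.51] F [-0.4  0.6  0.1]
tool mm [0.  0.3 0.2] spin rad 0.0016
J [  -5.2    6.2  111.    -0.6   63.  -138.4] p [504.7   1.7  12.2] rpy [-179.8    -0.6  -136.51] axis deg [-0.3  -0.55]
```

>>> carry_out(commands=[{"translation": [0,0,0],"spin": 0,"jaw": 0.057},{"translation": [0,0,0],"spin": 0,"jaw": 0.055},{"translation": [0,0,0],"spin": 0,"jaw": 0.053},{"translation": [0,0,0],"spin": 0,"jaw": 0.052},{"translation": [0,0,0],"spin": 0,"jaw": 0.052},{"translation": [0,0,0],"spin": 0,"jaw": 0.052},{"translation": [0,0,0],"spin": 0,"jaw": 0.052},{"translation": [0,0,0],"spin": 0,"jaw": 0.052}], squeeze=45)

```text
time: 24.73
tool_pos: [504.5, 2.0, 12.3]
tcp_rot: [-179.8, -0.6, -136.5]
ft_force: [-3.2, 2.5, 6.2]
finger_gap: 55.6
grip_force: 47.1
```

>>> carry_out(commands=[{"translation": [0,0,-0.003],"spin": 0,"jaw": 0.052},{"translation": [0,0,-0.008],"spin": 0,"jaw": 0.052},{"translation": [0,0,-0.014],"spin": 0,"jaw": 0.052},{"translation": [0,0,-0.02],"spin": 0,"jaw": 0.052},{"translation": [0,0,-0.022],"spin": 0,"jaw": 0.052},{"translation": [0,0,-0.022],"spin": 0,"jaw": 0.052},{"translation": [0,0,-0.014],"spin": 0,"jaw": 0.052},{"translation": [0,0,-0.005],"spin": 0,"jaw": 0.052}])

```text
time: 25.4
tool_pos: [506.6, 2.5, 123.1]
tcp_rot: [-179.6, -0.5, -136.5]
ft_force: [-0.6, 0.2, -3.0]
finger_gap: 55.5
grip_force: 48.6
```

```bash
python3 go.py 541.5 159 118 -167.9; python3 st.py
```

```text
now [506.6   2.5 123.1] [-179.63   -0.46 -136.51] F [-0.6  0.2 -3. ]
tool mm [-133.    89.6    5.1] spin rad 0.5478
J [  -5.1   -2.4  107.    -0.6   75.4 -138.4] p [506.6   2.5 123.1] rpy [-179.63   -0.46 -136.51] axis deg [-0.08 -0.58]
```

>>> carry_out(commands=[{"translation": [-0.008,0.0054,0],"spin": 0,"jaw": 0.052},{"translation": [-0.017,0.0114,0],"spin": 0,"jaw": 0.052},{"translation": [-0.022,0.015,0],"spin": 0,"jaw": 0.052},{"translation": [-0.022,0.015,0],"spin": 0,"jaw": 0.052},{"translation": [-0.022,0.0148,0],"spin": 0,"jaw": 0.052},{"translation": [-0.02,0.0134,0],"spin": 0,"jaw": 0.052},{"translation": [-0.014,0.0094,0],"spin": 0,"jaw": 0.052},{"translation": [-0.008,0.0054,0],"spin": 0,"jaw": 0.052}])

```text
time: 26.07
tool_pos: [538.6, 161.9, 116.2]
tcp_rot: [-179.9, -0.7, -136.4]
ft_force: [-0.6, -0.4, -3.9]
finger_gap: 55.3
grip_force: 48.6
```

>>> carry_out(commands=[{"translation": [0,0,0],"spin": 0.03,"jaw": 0.052},{"translation": [0,0,0],"spin": 0.07,"jaw": 0.052},{"translation": [0,0,0],"spin": 0.09,"jaw": 0.052},{"translation": [0,0,0],"spin": 0.1,"jaw": 0.052},{"translation": [0,0,0],"spin": 0.1,"jaw": 0.052},{"translation": [0,0,0],"spin": 0.08,"jaw": 0.052},{"translation": [0,0,0],"spin": 0.05,"jaw": 0.052},{"translation": [0,0,0],"spin": 0.028,"jaw": 0.052}])

```text
time: 26.73
tool_pos: [538.7, 159.1, 116.6]
tcp_rot: [-179.5, -0.6, -168.1]
ft_force: [-0.4, 0.1, -3.3]
finger_gap: 55.4
grip_force: 48.5
```

```bash
python3 go.py 541.5 159 110 -167.9; python3 st.py; python3 - <<'E'
from bench import r
from pick import *
import pickle
S=r.sense();p=r.snapshot('scene');pickle.dump((p,S),open('d2.pkl','wb'))
cv2.imwrite('pics/c8.png',cv2.resize(p['pixels'][240:340,155:288],(798,600),interpolation=cv2.INTER_CUBIC))
E
```

```text
now [538.7 159.1 116.6] [-179.52   -0.57 -168.11] F [-0.4  0.1 -3.3]
tool mm [-2.7 -0.7  6.6] spin rad -0.0036
J [ 11.5   7.   98.1  -0.5  75.5 -90.2] p [538.7 159.1 116.6] rpy [-179.52   -0.57 -168.11] axis deg [-0.46 -0.58]
```

View pics/c8.png

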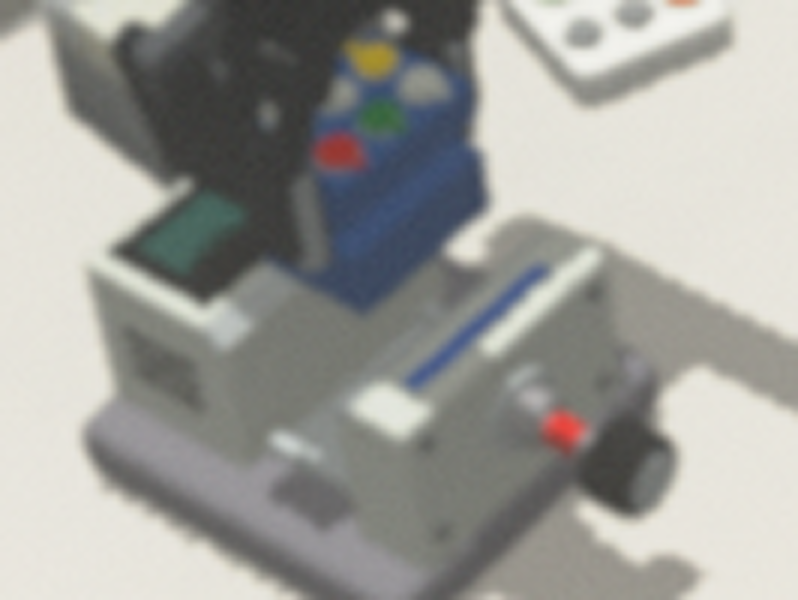

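```bash
python3 - <<'E'
from pick import *
import pickle
p,S=pickle.load(open('d2.pkl','rb'));A=np.array
c=lambda x:(A(x,float)+.5)/6-.5+[155,240]
tp=S['tool_pos'];q=(tp[0],tp[1],np.radians(S['tcp_rot'][2]-180))
B=A([(-20,28,104.4),(-20,-28,104.4)],float)
print('pred blk',((proj(p,place(B,q))-[155,240]+.5)*6).round().tolist(),'seen (365,312),(490,208)')
P=A([(80,46,86),(28.5,46,86),(22.5,46,28),(-28.5,46,86),(-50,46,86),(-50,-46,86),(-28.5,-46,86)],float)
uv=c([(90,260),(205,305),(247,460),(350,397),(405,440),(605,262),(578,245)])
for sel in(range(7),[0,4,5,6],[1,2,3,4,5]):
    sel=list(sel);print(pose([(p,P[sel],uv[sel])],(541,159,.21)))
print('model at 541.5,159',((proj(p,place(P,(541.5,159,np.radians(12.1))))-[155,240]+.5)*6).round().tolist())
# block fitted with its own corners
print(pose([(p,B,c([(365,312),(490,208)]))],(539,159,.21)))
E
```

```text
pred blk [[368.0, 318.0], [497.0, 207.0]] seen (365,312),(490,208)
(np.float64(540.7521634550125), np.float64(158.2746039826214), np.float64(9.480156874035545), array([ 0.3, -1.8,  0.6,  2.8,  0.9,  1. , -0.8,  1.5, -1.1, -0.1,  2. ,
       -0.7, -2.3, -2.8]))
(np.float64(537.8050715301794), np.float64(159.73353244979344), np.float64(10.238237009968092), array([ 0.2, -0.1, -0.2,  1.1,  2.3,  0.1, -2.1, -1.9]))
(np.float64(543.0645119987122), np.float64(157.53853542334036), np.float64(9.78407598329173), array([ 0.3,  2. ,  0.6,  0.2, -1.1,  0.6, -1.3, -1.1,  1.5, -1.7]))
model at 541.5,159 [[84.0, 260.0], [208.0, 328.0], [252.0, 471.0], [350.0, 407.0], [406.0, 438.0], [614.0, 251.0], [559.0, 223.0]]
(np.float64(540.2881064601617), np.float64(159.71522647705785), np.float64(12.290755273032081), array([-0.3,  0.6,  0.3, -0.6]))
```

```bash
python3 - <<'E'
import pickle
from pick import *
d=pickle.load(open('d0.pkl','rb'));t,s=d['top'],d['scene'];A=np.array
def cr(x,ox,oy,x0,y0,k): x=A(x,float);return np.c_[(x[:,0]-ox+.5)/k-.5+x0,(x[:,1]-oy+.5)/k-.5+y0]
S3=A([(80,46,86),(80,-46,86),(28.5,-46,86),(28.5,46,86),(-50,46,86),(-50,-46,86)])
St=(t,S3,cr([(455,55),(585,25),(607,100),(475,130),(492,245),(625,208)],400,0,140,187,400/140))
S4=A([(80,46,86),(80,-46,86),(28.5,-46,86),(-28.5,-46,86),(-50,-46,86),(-28.5,46,86)])
Ss=(s,S4,cr([(457,402),(555,322),(620,350),(683,385),(703,400),(580,463)],400,300,150,249,400/140))
print(*pose([St],(540,158,.2)));print(*pose([Ss],(540,158,.2)))
SH=rect(28.5,80,-46,46,86)+rect(-50,-28.5,-46,46,86)
for ps in([t],[s],[t,s]): print(np.round(fit(ps,SH,(540,158,.21),span=5),2))
# block: rest base+block top, truth along block x known
for ps,E in(([t],rect(-20,20,-28,28,57)),([s],[((-36,56,7),(-36,-56,7)),((-36,56,7),(36,56,7))]),([t],REST)): print('b',np.round(fit(ps,E,(546,-152,.47),span=5),2))
E
```

```text
540.5445895488849 154.9454347707698 11.87014371874099 [-0.4 -0.   1.1  0.  -0.9 -0.3 -2.  -0.2  0.5 -0.4  1.4  1.8]
537.7397244177537 160.777500935503 11.38297619303225 [-0.6 -0.5  1.  -0.4 -1.7  0.2 -0.5  0.   1.6 -0.5  0.3  3.3]
[ 536.18  157.14   11.81 8473.94]
[ 542.58  162.3    15.62 6546.48]
[5.42890e+02 1.57320e+02 1.03300e+01 1.18492e+04]
b [ 548.6  -156.34   26.26 3336.47]
b [ 539.6  -144.85   26.96 2164.3 ]
b [ 535.93 -157.25   25.37 2167.13]
```

The block is held upright above the nest; the block bottom corner is at crop (365,312), the bay between the housings at about (330,420). Combined estimate for the nest: (540,159). Lowering with force monitoring.

>>> carry_out(commands=[{"translation": [-0.0011,0,0.002],"spin": 0,"jaw": 0.052},{"translation": [0,0,0.005],"spin": 0,"jaw": 0.052},{"translation": [0,0,0.006],"spin": 0,"jaw": 0.052},{"translation": [0,0,0.006],"spin": 0,"jaw": 0.052},{"translation": [0,0,0.004],"spin": 0,"jaw": 0.052},{"translation": [0,0,0.002],"spin": 0,"jaw": 0.052},{"translation": [0,0,0.001],"spin": 0,"jaw": 0.052},{"translation": [0,0,0],"spin": 0,"jaw": 0.052}])

```text
time: 27.45
tool_pos: [540.4, 159.4, 91.8]
tcp_rot: [-179.5, -0.5, -167.9]
ft_force: [-0.0, -0.8, -4.6]
finger_gap: 55.8
grip_force: 48.5
```

```bash
python3 go.py 540 159.2 80 -168; python3 st.py
```

```text
now [540.4 159.4  91.8] [-179.54   -0.47 -167.91] F [-0.  -0.8 -4.6]
tool mm [ 0.4 -0.1 11.8] spin rad 0.0017
J [ 11.5   8.7  99.   -0.5  72.8 -90.4] p [540.4 159.4  91.8] rpy [-179.54   -0.47 -167.91] axis deg [-0.36 -0.55]
```

>>> carry_out(commands=[{"translation": [0,0,0.002],"spin": 0,"jaw": 0.052},{"translation": [0,0,0.002],"spin": 0,"jaw": 0.052},{"translation": [0,0,0.002],"spin": 0,"jaw": 0.052},{"translation": [0,0,0.002],"spin": 0,"jaw": 0.052},{"translation": [0,0,0.002],"spin": 0,"jaw": 0.052},{"translation": [0,0,0.002],"spin": 0,"jaw": 0.052},{"translation": [0,0,0],"spin": 0,"jaw": 0.052},{"translation": [0,0,0],"spin": 0,"jaw": 0.052}])

```text
time: 28.12
tool_pos: [540.4, 159.2, 79.9]
tcp_rot: [-179.5, -0.5, -167.9]
ft_force: [-0.5, -0.4, -3.5]
finger_gap: 55.4
grip_force: 48.5
```

>>> carry_out(commands=[{"translation": [0,0,0.003],"spin": 0,"jaw": 0.052},{"translation": [0,0,0.004],"spin": 0,"jaw": 0.052},{"translation": [0,0,0.005],"spin": 0,"jaw": 0.052},{"translation": [0,0,0.005],"spin": 0,"jaw": 0.052},{"translation": [0,0,0.005],"spin": 0,"jaw": 0.052},{"translation": [0,0,0.004],"spin": 0,"jaw": 0.052},{"translation": [0,0,0.003],"spin": 0,"jaw": 0.052},{"translation": [0,0,0],"spin": 0,"jaw": 0.052}])

```text
time: 28.78
tool_pos: [539.9, 158.9, 50.2]
tcp_rot: [-179.5, -0.5, -167.9]
ft_force: [0.4, 0.8, -2.7]
finger_gap: 55.2
grip_force: 48.6
```

```bash
python3 st.py; python3 - <<'E'
from bench import r
from pick import *
p=r.snapshot('scene')
cv2.imwrite('pics/c9.png',cv2.resize(p['pixels'][240:340,155:288],(798,600),interpolation=cv2.INTER_CUBIC))
E
```

```text
J [ 11.5  11.6 100.5  -0.5  68.5 -90.4] p [539.9 158.9  50.2] rpy [-179.54   -0.5  -167.91] axis deg [-0.39 -0.56]
```

View pics/c9.png

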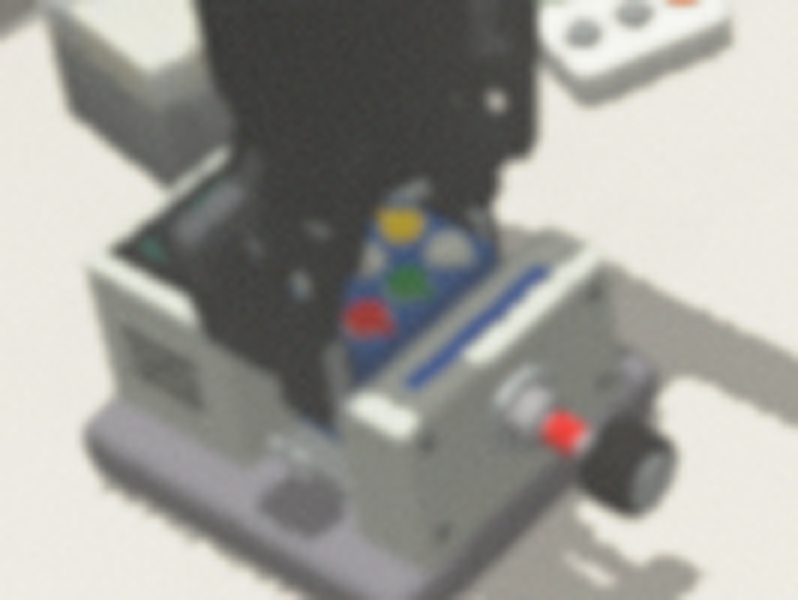

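The block (cap tops at crop (400,260)) is between the housings, upright, no contact. Last 10 mm slowly.

>>> carry_out(commands=[{"translation": [0,0,0.0015],"spin": 0,"jaw": 0.052},{"translation": [0,0,0.0015],"spin": 0,"jaw": 0.052},{"translation": [0,0,0.0015],"spin": 0,"jaw": 0.052},{"translation": [0,0,0.0015],"spin": 0,"jaw": 0.052},{"translation": [0,0,0.001],"spin": 0,"jaw": 0.052},{"translation": [0,0,0.001],"spin": 0,"jaw": 0.052},{"translation": [0,0,0],"spin": 0,"jaw": 0.052},{"translation": [0,0,0],"spin": 0,"jaw": 0.052}])

```text
time: 29.5
tool_pos: [540.2, 158.9, 43.1]
tcp_rot: [-179.5, -0.4, -167.9]
ft_force: [0.3, 0.2, -3.8]
finger_gap: 55.1
grip_force: 48.6
```

>>> carry_out(commands=[{"translation": [0,0,0.0005],"spin": 0,"jaw": 0.052},{"translation": [0,0,0.0005],"spin": 0,"jaw": 0.052},{"translation": [0,0,0.0005],"spin": 0,"jaw": 0.052},{"translation": [0,0,0],"spin": 0,"jaw": 0.052},{"translation": [0,0,0],"spin": 0,"jaw": 0.052},{"translation": [0,0,0],"spin": 0,"jaw": 0.052},{"translation": [0,0,0],"spin": 0,"jaw": 0.052},{"translation": [0,0,0],"spin": 0,"jaw": 0.052}])

```text
time: 30.17
tool_pos: [540.3, 158.9, 41.7]
tcp_rot: [-179.5, -0.4, -167.9]
ft_force: [-0.2, -0.1, -4.5]
finger_gap: 55.6
grip_force: 48.6
```

>>> carry_out(commands=[{"translation": [0,0,0.0004],"spin": 0,"jaw": 0.052},{"translation": [0,0,0.0004],"spin": 0,"jaw": 0.052},{"translation": [0,0,0.0004],"spin": 0,"jaw": 0.052},{"translation": [0,0,0.0003],"spin": 0,"jaw": 0.052},{"translation": [0,0,0],"spin": 0,"jaw": 0.052},{"translation": [0,0,0],"spin": 0,"jaw": 0.052},{"translation": [0,0,0],"spin": 0,"jaw": 0.052},{"translation": [0,0,0],"spin": 0,"jaw": 0.052}])

```text
time: 30.83
tool_pos: [540.3, 158.9, 40.5]
tcp_rot: [-179.5, -0.4, -167.9]
ft_force: [-2.3, -0.8, 2.6]
finger_gap: 55.4
grip_force: 49.2
```

>>> carry_out(commands=[{"translation": [0,0,0.0003],"spin": 0,"jaw": 0.052},{"translation": [0,0,0],"spin": 0,"jaw": 0.055},{"translation": [0,0,0],"spin": 0,"jaw": 0.057},{"translation": [0,0,0],"spin": 0,"jaw": 0.059},{"translation": [0,0,0],"spin": 0,"jaw": 0.062},{"translation": [0,0,0],"spin": 0,"jaw": 0.068},{"translation": [0,0,0],"spin": 0,"jaw": 0.072},{"translation": [0,0,0],"spin": 0,"jaw": 0.072}], squeeze=20)

```text
time: 31.5
tool_pos: [540.3, 158.9, 39.8]
tcp_rot: [-179.5, -0.4, -167.9]
ft_force: [0.0, 0.2, -0.1]
finger_gap: 71.9
grip_force: 0.0
```

>>> carry_out(commands=[{"translation": [0,0,-0.01],"spin": 0,"jaw": 0.072},{"translation": [0,0,-0.02],"spin": 0,"jaw": 0.072},{"translation": [0,0,-0.03],"spin": 0,"jaw": 0.072},{"translation": [0,0,-0.03],"spin": 0,"jaw": 0.072},{"translation": [0,0,-0.01],"spin": 0,"jaw": 0.06},{"translation": [0.03,0,0],"spin": 0,"jaw": 0.06},{"translation": [0.03,0,0],"spin": 0,"jaw": 0.06},{"translation": [0,0,0],"spin": 0,"jaw": 0.06}])

```text
time: 32.17
tool_pos: [476.9, 146.4, 138.6]
tcp_rot: [-179.5, -0.8, -167.9]
ft_force: [0.1, -0.2, -1.7]
finger_gap: 59.8
grip_force: 0.0
```

```bash
python3 go.py 449.7 139.6 70 -167.9; python3 st.py
```

```text
now [476.9 146.4 138.6] [-179.54   -0.78 -167.89] F [ 0.1 -0.2 -1.7]
tool mm [28.  -0.9 68.6] spin rad 0.0002
J [ 11.5  -3.8 106.6  -0.5  77.9 -90.5] p [476.9 146.4 138.6] rpy [-179.54   -0.78 -167.89] axis deg [-0.66 -0.61]
```

>>> carry_out(commands=[{"translation": [0.014,-0.0005,0],"spin": 0,"jaw": 0.06},{"translation": [0.014,-0.0004,0],"spin": 0,"jaw": 0.06},{"translation": [0,0,0],"spin": 0,"jaw": 0.06},{"translation": [0,0,0.02],"spin": 0,"jaw": 0.06},{"translation": [0,0,0.02],"spin": 0,"jaw": 0.06},{"translation": [0,0,0.02],"spin": 0,"jaw": 0.06},{"translation": [0,0,0.01],"spin": 0,"jaw": 0.06},{"translation": [0,0,0],"spin": 0,"jaw": 0.06}])

```text
time: 32.83
tool_pos: [453.0, 139.5, 68.1]
tcp_rot: [-179.5, -0.7, -167.9]
ft_force: [0.2, -0.2, -0.0]
finger_gap: 60.0
grip_force: 0.0
```

```bash
python3 go.py 449.7 139.6 39.5 -167.9
```

```text
now [453.  139.5  68.1] [-179.54   -0.69 -167.92] F [ 0.2 -0.2 -0. ]
tool mm [ 3.2  0.8 28.6] spin rad -0.0003
```

>>> carry_out(commands=[{"translation": [0.003,0.0008,0.008],"spin": 0,"jaw": 0.06},{"translation": [0,0,0.01],"spin": 0,"jaw": 0.06},{"translation": [0,0,0.01],"spin": 0,"jaw": 0.05},{"translation": [0,0,0],"spin": 0,"jaw": 0.036},{"translation": [0,0,0],"spin": 0,"jaw": 0.03},{"translation": [0,0,0],"spin": 0,"jaw": 0.028},{"translation": [0,0,0],"spin": 0,"jaw": 0.028},{"translation": [0,0,0],"spin": 0,"jaw": 0.028}])

```text
time: 33.5
tool_pos: [451.9, 139.8, 43.2]
tcp_rot: [-179.5, -0.4, -167.9]
ft_force: [-0.5, -0.5, 0.5]
finger_gap: 28.0
grip_force: 0.0
```

```bash
python3 go.py 449.7 139.6 39.5 -167.9
```

```text
now [451.9 139.8  43.2] [-179.53   -0.38 -167.91] F [-0.5 -0.5  0.5]
tool mm [2.2 0.2 3.7] spin rad -0.0002
```

>>> carry_out(commands=[{"translation": [0.002,0,0.003],"spin": 0,"jaw": 0.028},{"translation": [0,0,0],"spin": 0,"jaw": 0.026},{"translation": [0,0,0],"spin": 0,"jaw": 0.024},{"translation": [0,0,0],"spin": 0,"jaw": 0.022},{"translation": [0,0,0],"spin": 0,"jaw": 0.02},{"translation": [0,0,0],"spin": 0,"jaw": 0.02},{"translation": [0,0,0],"spin": 0,"jaw": 0.02},{"translation": [0,0,0],"spin": 0,"jaw": 0.02}], squeeze=40)

```text
time: 34.17
tool_pos: [449.2, 139.1, 39.6]
tcp_rot: [-179.5, -0.5, -167.9]
ft_force: [-2.3, -3.5, 2.1]
finger_gap: 24.5
grip_force: 39.2
```

>>> carry_out(commands=[{"translation": [-0.002,0,0],"spin": 0,"jaw": 0.02},{"translation": [-0.002,0,0],"spin": 0,"jaw": 0.02},{"translation": [-0.003,0,0],"spin": 0,"jaw": 0.02},{"translation": [-0.003,0,0],"spin": 0,"jaw": 0.02},{"translation": [-0.002,0,0],"spin": 0,"jaw": 0.02},{"translation": [-0.002,0,0],"spin": 0,"jaw": 0.02},{"translation": [-0.001,0,0],"spin": 0,"jaw": 0.02},{"translation": [0,0,0],"spin": 0,"jaw": 0.02}])

```text
time: 34.83
tool_pos: [463.0, 142.1, 39.5]
tcp_rot: [-179.5, -0.6, -167.9]
ft_force: [-8.1, -4.7, 9.5]
finger_gap: 24.8
grip_force: 41.1
```

>>> carry_out(commands=[{"translation": [-0.0008,0,0],"spin": 0,"jaw": 0.02},{"translation": [0,0,0],"spin": 0,"jaw": 0.02},{"translation": [0,0,0],"spin": 0,"jaw": 0.06},{"translation": [0,0,0],"spin": 0,"jaw": 0.06},{"translation": [0,0,0],"spin": 0,"jaw": 0.06},{"translation": [0,0,-0.02],"spin": 0,"jaw": 0.06},{"translation": [0,0,-0.035],"spin": 0,"jaw": 0.06},{"translation": [0,0,-0.035],"spin": 0,"jaw": 0.06}])

```text
time: 35.5
tool_pos: [463.9, 143.4, 129.0]
tcp_rot: [-179.6, -0.6, -167.9]
ft_force: [1.2, 0.3, -0.1]
finger_gap: 59.8
grip_force: 0.0
```

>>> carry_out(commands=[{"translation": [0,-0.03,-0.03],"spin": 0,"jaw": 0.06},{"translation": [0,-0.04,-0.01],"spin": 0,"jaw": 0.06},{"translation": [0,-0.04,0],"spin": 0,"jaw": 0.06},{"translation": [0,-0.04,0],"spin": 0,"jaw": 0.06},{"translation": [0,-0.04,0],"spin": 0,"jaw": 0.06},{"translation": [0,-0.04,0],"spin": 0,"jaw": 0.06},{"translation": [0,-0.02,0],"spin": 0,"jaw": 0.06},{"translation": [0,0,0],"spin": 0,"jaw": 0.06}])

```text
time: 36.17
tool_pos: [518.6, -104.2, 171.1]
tcp_rot: [-179.4, -0.4, -168.1]
ft_force: [0.2, -0.6, -1.1]
finger_gap: 60.2
grip_force: 0.0
```

```bash
python3 - <<'E'
from bench import r
from pick import *
s,t=r.snapshot('scene'),r.snapshot('top')
f=lambda a:cv2.resize(a,(400,300),interpolation=cv2.INTER_CUBIC)
cv2.imwrite('pics/c10.png',np.hstack([f(s['pixels'][240:345,150:290]),f(t['pixels'][187:292,140:280])]))
print(r.sense()['ft_force'])
E
```

```text
[-0.5909265   0.32785484 -0.08074514]
```

View pics/c10.png

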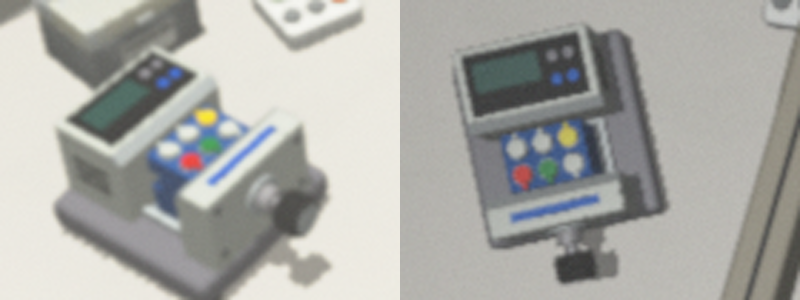

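The block sits low and level between the housings (scene crop (200,150)). The knob is home with no red band (scene crop (293,210)), and the hand is clear. Handing in.

```bash
python3 -c "
from bench import r;print(r.hand_in())"
```

```text
the job is handed in; nothing more can be done
None
```

The job is handed in: the knob was pulled out to its detent, the block lowered flat into the nest, and the knob pushed fully home. The block tilted about 3° for a few seconds on the way, when joint 6 reached its range limit (I didn't get the judge's verdict back).

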